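# Shake a stone sample out over the gridded sorting tray

### The arm

A 7-joint arm with a two-finger parallel gripper is mounted at the origin on the work surface. World frame = base frame: x ahead of the robot, y to its left, z up, the work surface at z = 0. Lengths are in m, angles in degrees, forces in N, time in s.
With the tool pointing down it reaches from about 0.425 to 0.875 m from the base axis. Payload 4.7 kg.
Tool frame: the origin (TCP) lies on the centre line of the jaws, within the pads' length; the fingertips stand 19 mm ahead of it and the grasp point (between the pads) is the TCP; z points along the fingers, y is the line along which they close (so a half turn about z gives the same grasp; the last joint's range is limited). The gripper opens to 87 mm and grips with 3 to 60 N. Pads are 19 mm wide; open, the fingers measure 117 mm over their backs; the gripper's body (75 mm by 190 mm) begins 51 mm behind the grasp point.
Start: joints at [75.063, 18.392, -4.016, 83.108, 1.295, 78.541, -3.26], TCP at [0.176, -0.626, 0.242] pointing down, gripper open.
Joint ranges: [-163.93, 163.93], [-17.29, 119.83], [-79.2, 71.16], [3.27, 140.29], [-89.18, 269.18], [5.43, 117.66], [-154.24, 154.24]. Speed limits (degrees/s): [147.25, 147.25, 180, 180, 180, 180, 180].

### API

Orientations are given as [roll, pitch, yaw] about the fixed x, y, z axes, in that order (R = Rz(yaw) Ry(pitch) Rx(roll)).
In Python, from cell import env, imaging gives the robot as it stands.
- The arm moves only by the shell command python3 -m crank 'ROWS' [OPENING] [FORCE]. ROWS is JSON, a list of rows, each an object of numbers: "x", "y", "z": the shift along the tool's x, y, z in m; "turn": the turn about the tool's z in rad. In form: [{"x": .., "y": .., "z": .., "turn": ..}, ...]. A call has 1 to 12 rows; each row is the pose to reach, as a shift and turn from the pose commanded when the call began, along the tool's axes at that moment; what a row does not reach only later rows make up. A row lasts 1/8 s, in which the tool goes at most 62.5 mm and 10.7 degrees, less where a joint would pass 70% of its speed; a pose out of reach is approached as far as the arm can. A call with a gripper value outside its range is refused whole. OPENING is the finger opening in m, from 0 to 0.087, set as the call begins (- or left out, the last holds). The fingers move at their own pace and stop on an object; FORCE is the grip in N (left out, the last holds). Time passes only in rows, so rows that repeat a pose let the fingers close. It gives the time, the measured TCP pose, the force, the opening and the grip force at its end, in the units of the state.
- env.get_obs(): the state, without advancing time (a new reading comes with each control period).
- imaging.read_camera(name): name is "side" or "top"; returns the picture (420x560x3 uint8, red, green, blue); there is no depth.
- imaging.get_calibration(name): a dict with "camera_matrix" (3x3 intrinsics, pixels), "position" and "attitude" of the camera in the world. Camera axes: x right, y up, looking along -z (the intrinsics and any distortion apply to the point x, -y, -z); pixel columns grow to the right and rows downward; lengths in m; the calibration is good to about 2 mm. A picture is of the moment at which its call begins. get_calibration takes no time and is no camera call.
- env.sign_off(): hands the job in; it is judged then, once.
The state is a dict: "time_s": time; "qpos": joint angles; "joint_velocities": joint speeds; "effort": joint torques, N m; "tool_pos": TCP position; "tool_rot": TCP orientation; "force": force on the tool from outside, world axes, zero at the start; "wrist_torque": the same for the moment, N m; "grip_width": finger opening in m; "grasp_force": force on a finger pad.
Only numpy, scipy, OpenCV 4.12 (cv2) and the standard library are available. Lean on these libraries where they do the work, as an engineer would, in place of code of your own. Each camera call takes 0.05 s, during which the arm holds its last target. There are 200 camera calls.

### The job

Pick up the open sample bottle from its mat and shake the ten stone chips out of it evenly over the sorting tray, keeping the mouth low above the tray, so that all ten lie in the tray in a single layer and none of the six printed squares is left without a stone. It is a random sample, so do not touch the stones with the gripper. Then lay the empty bottle back down lengthwise on its mat, and leave the lid, the hand lens and the pencil tin where they are.

Things in the scene. Friction and masses are not known exactly. Their poses are not given: they have to be found in the camera images.
- tray: White plastic sorting tray, fixed flat on the bench: 176 x 260 mm outside, rim 22 mm high, walls and floor 4 mm. Thin dark printed lines divide its floor (168 x 252 mm) into 2 x 3 squares of 84 mm: they run at tray x = 0 and tray y = -42 and +42 mm. Origin: middle of the underside; x along the 176 mm side, y along the 260 mm side, z up.
- mat: Thin cork bench mat, 240 x 110 x 3 mm, fixed; the bottle lies on it lengthwise. Origin: middle of the underside; x along its length, z up.
- bottle: Clear plastic square sample bottle, open, 50 to 100 g plus 110 g of stones, lying on a flat side on the mat, mouth roughly towards the robot. Body 60 x 60 mm, 112 mm long; shoulder 20 mm; round neck 16 mm long on the axis, 58 mm wide outside; walls 3 mm; 148 mm in all. Origin: underside, below the middle of the square body; -x points out of the mouth, z up as it lies.
- bottle_middle (a point): Middle of the bottle's square body, on its axis, 30 mm above the origin and 92 mm behind the mouth: the place to grip, across the two upright sides (60 mm).
- bottle_mouth (a point): Centre of the bottle's mouth (52 mm wide). Level, the stones stay inside. With the mouth 15 to 40 degrees down (friction varies) they creep towards it when the bottle is shaken along its axis or nodded, and drop out singly or two or three at once; now and then they jam at the shoulder. Much steeper they all pour out together. Raising the mouth by 10 to 15 degrees stops them.
- lid: The jar's grey push-fit lid, 66 x 66 x 14 mm, lying on the bench: leave it alone. Origin: middle of the underside.
- lens: Black hand lens lying on the bench, ring 82 mm across, 175 mm long with its handle, 10 mm high: leave it alone. Origin: under the middle of the ring; x towards the handle.
- pencil_tin: Open steel pencil tin with pens, 200 x 75 x 45 mm: leave it alone. Origin: middle of the underside; x along its length.
- stone_0: One of ten grey stone chips, blocky, about 19 x 16.5 x 14 mm, 11 g, lying in the bottle at the start. Origin: its centre (7 to 10 mm above what it lies on; x is its longest side).
- stone_1: One of ten grey stone chips, blocky, about 19 x 16.5 x 14 mm, 11 g, lying in the bottle at the start. Origin: its centre (7 to 10 mm above what it lies on; x is its longest side).
- stone_2: One of ten grey stone chips, blocky, about 19 x 16.5 x 14 mm, 11 g, lying in the bottle at the start. Origin: its centre (7 to 10 mm above what it lies on; x is its longest side).
- stone_3: One of ten grey stone chips, blocky, about 19 x 16.5 x 14 mm, 11 g, lying in the bottle at the start. Origin: its centre (7 to 10 mm above what it lies on; x is its longest side).
- stone_4: One of ten grey stone chips, blocky, about 19 x 16.5 x 14 mm, 11 g, lying in the bottle at the start. Origin: its centre (7 to 10 mm above what it lies on; x is its longest side).
- stone_5: One of ten grey stone chips, blocky, about 19 x 16.5 x 14 mm, 11 g, lying in the bottle at the start. Origin: its centre (7 to 10 mm above what it lies on; x is its longest side).
- stone_6: One of ten grey stone chips, blocky, about 19 x 16.5 x 14 mm, 11 g, lying in the bottle at the start. Origin: its centre (7 to 10 mm above what it lies on; x is its longest side).
- stone_7: One of ten grey stone chips, blocky, about 19 x 16.5 x 14 mm, 11 g, lying in the bottle at the start. Origin: its centre (7 to 10 mm above what it lies on; x is its longest side).
- stone_8: One of ten grey stone chips, blocky, about 19 x 16.5 x 14 mm, 11 g, lying in the bottle at the start. Origin: its centre (7 to 10 mm above what it lies on; x is its longest side).
- stone_9: One of ten grey stone chips, blocky, about 19 x 16.5 x 14 mm, 11 g, lying in the bottle at the start. Origin: its centre (7 to 10 mm above what it lies on; x is its longest side).
Things that resemble listed ones, but are neither listed nor needed, are in the scene too. What is shaped like the bottle but red is not meant.

How it is judged:
By the outcome, as a careful person would: the job done as asked, in the order asked, and still so for the second after the job is handed in, with the robot touching nothing.
It also fails if it takes over 72 s, if anything falls off the work surface, if the arm or the gripper's body presses on something with over 40 N, if the wrist force passes 120 N, or if a joint passes its speed limit or range.

## Working session

There is one attempt and no reset: what is moved stays moved. The work goes in short steps, Python scripts to look and compute and a shell command to move; the robot and the scene stay as the last step left them, time stands still between calls to the robot, and variables do not carry over. Pictures are saved under pics/ and viewed, at most 10 in all, crops included, and the job is handed in when it is done.

```bash
ls; mkdir -p pics
python3 - <<'E'
from cell import env, imaging
import cv2
for n in("top","side"):
    cv2.imwrite(f"pics/{n}0.png",imaging.read_camera(n)[:,:,::-1]); print(imaging.get_calibration(n))
print(env.get_obs())
E
```

```text
pics
{'camera_matrix': array([[427.30235121,   0.        , 272.5312445 ],
       [  0.        , 427.30235121, 207.09343407],
       [  0.        ,   0.        ,   1.        ]]), 'position': array([0.35454266, 0.08061122, 1.29768367]), 'attitude': array([  8.11011779,   0.15064553, -90.71025057])}
{'camera_matrix': array([[409.94826906,   0.        , 276.81007236],
       [  0.        , 409.94826906, 208.67468271],
       [  0.        ,   0.        ,   1.        ]]), 'position': array([0.35034366, 1.04806622, 0.65995765]), 'attitude': array([  58.44593264,    1.14083578, -169.23344317])}
{'time_s': 0.1, 'qpos': array([75.06359789, 18.43339329, -4.01428792, 83.16698123,  1.29599231,
       78.54123159, -3.25993554]), 'joint_velocities': array([ 0.04381518, -0.03497884,  0.04542427, -0.13324832, -0.05364554,
       -0.07918251,  0.03115837]), 'effort': array([-2.98388932e-04, -4.92571735e+01, -4.05837698e-01, -3.13397527e+01,
       -6.40383339e-02,  3.94389813e-02,  8.11624568e-05]), 'tool_pos': array([ 0.17618525, -0.62519196,  0.24059494]), 'tool_rot': array([-1.79903675e+02,  6.81783098e-03,  1.57450640e+01]), 'force': array([0.53082331, 0.27126175, 0.63162756]), 'wrist_torque': array([-0.00046149, -0.03907875, -0.00883384]), 'grasp_force': 0.0, 'grip_width': 0.08690614776187969}
```

View pics/top0.png

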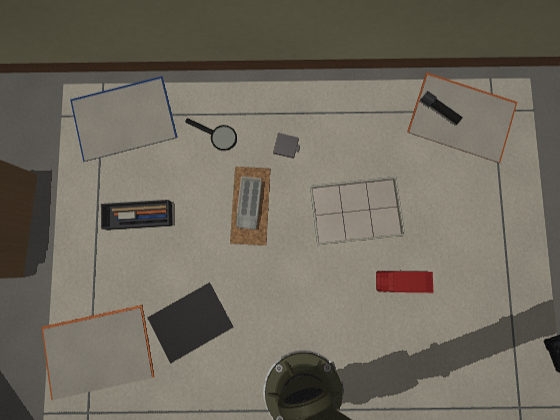

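View pics/side0.png

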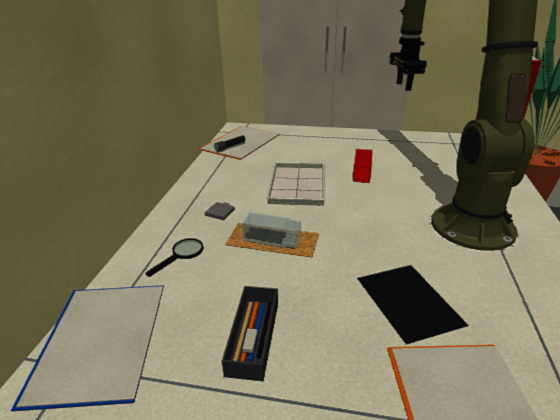

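The top view shows the bottle on the cork mat at about (250,203), the tray at (357,211) and the red decoy at (405,282). The lid is at (286,145), the lens at (223,137) and the tin at (137,215). Next I measure the mat, tray and bottle.

```bash
cat > h.py <<'E'
import numpy as np, cv2
from scipy.spatial.transform import Rotation as R
from cell import env, imaging
def ray(n,uv,z):
    c=imaging.get_calibration(n);K=c["camera_matrix"];A=R.from_euler('xyz',c["attitude"],degrees=True).as_matrix()
    uv=np.atleast_2d(np.array(uv,float));d=np.c_[(uv[:,0]-K[0,2])/K[0,0],-(uv[:,1]-K[1,2])/K[1,1],-np.ones(len(uv))]@A.T
    p=c["position"];return p+d*((z-p[2])/d[:,2])[:,None]
def proj(n,P):
    c=imaging.get_calibration(n);K=c["camera_matrix"];A=R.from_euler('xyz',c["attitude"],degrees=True).as_matrix()
    q=(np.atleast_2d(P)-c["position"])@A;return np.c_[K[0,0]*q[:,0]/-q[:,2]+K[0,2],K[1,1]*q[:,1]/q[:,2]+K[1,2]]
def snap(name,n,box=None,s=1):
    im=imaging.read_camera(n)[:,:,::-1].copy()
    if box: im2=im[box[1]:box[3],box[0]:box[2]]
    else: im2=im
    cv2.imwrite(f"pics/{name}.png",cv2.resize(im2,None,fx=s,fy=s,interpolation=cv2.INTER_CUBIC));return im
E
python3 - <<'E'
from h import *
im=snap("crop1","top",(225,130,415,260),4)
hsv=cv2.cvtColor(im,cv2.COLOR_BGR2HSV);m=cv2.inRange(hsv,(5,70,60),(25,255,255));m[:160]=0;m[250:]=0;m[:,:225]=0;m[:,275:]=0
r=cv2.minAreaRect(cv2.findNonZero(m));print(r);b=cv2.boxPoints(r);print(ray("top",b,.003).round(3),ray("top",[r[0]],.003).round(3))
E
```

```text
((249.84335327148438, 205.54864501953125), (36.11302185058594, 77.44813537597656), 3.301865816116333)
[[0.431 0.213 0.003]
 [0.67  0.2   0.003]
 [0.662 0.088 0.003]
 [0.423 0.104 0.003]] [[0.545 0.151 0.003]]
```

View pics/crop1.png

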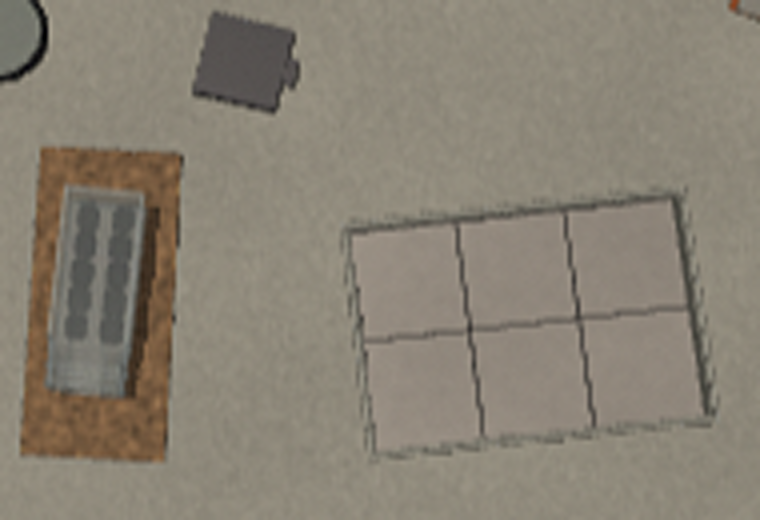

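The crop shows the ten stones in two columns of five. The bottle's rear edge runs (66,187)–(146,190) and its mouth end is at about (47,388)–(127,395). The tray's line crossings are at (470,328) and (578,318).

Run:
```python
from h import *
f=lambda a:np.array(a)/4+[225,130]
T=ray("top",f([(470,328),(578,318),(363,341),(687,308),(456,224),(483,437),(565,212),(594,425)]),.004)
print(T[:,:2].round(4),"centre",(T[:2].mean(0)),"yaw y",np.degrees(np.arctan2(*(T[2]-T[3])[[1,0]])))
B=ray("top",f([(66,187),(146,190),(47,388),(127,395)]),.063);print(B.round(4)[:,:2])
r=B[:2].mean(0);m=B[2:].mean(0);print(np.linalg.norm(r-m),np.degrees(np.arctan2(*(r-m)[[1,0]])),(r-m)/np.linalg.norm(r-m))
S=ray("top",f([(88,205),(126,205),(75,330),(113,330)]),.02);print(S.round(3))
u=(r-m)/np.linalg.norm(r-m);print("mid",r-u*.056, "rear-20",r-u*.03)
```

```text
[[ 0.5211 -0.1316]
 [ 0.5277 -0.2143]
 [ 0.5121 -0.0497]
 [ 0.5344 -0.2978]
 [ 0.6019 -0.1237]
 [ 0.4379 -0.1385]
 [ 0.6102 -0.2079]
 [ 0.4459 -0.2228]] centre [ 0.52439491 -0.17294446  0.004     ] yaw y 95.1225772092105
[[0.6221 0.1721]
 [0.619  0.1131]
 [0.4735 0.1862]
 [0.4677 0.1282]]
0.15064512352397205 -5.559445826767225 [ 0.99529622 -0.09687845  0.        ]
[[0.617 0.159 0.02 ]
 [0.617 0.13  0.02 ]
 [0.521 0.169 0.02 ]
 [0.521 0.14  0.02 ]]
mid [0.56481847 0.14800726 0.063     ] rear-20 [0.59069617 0.14548842 0.063     ]
```

```bash
cat >> h.py <<'E'
def go(x,y,z,yaw):
    o=env.get_obs();M=R.from_euler('xyz',o["tool_rot"],degrees=True).as_matrix()
    d=M.T@(np.array([x,y,z])-o["tool_pos"]);t=(o["tool_rot"][2]-yaw+180)%360-180
    print("t",o["time_s"],"pos",o["tool_pos"].round(4),"rot",o["tool_rot"].round(1),"d",d.round(4),"turn",round(np.radians(t),3),"q",o["qpos"].round(0),"F",o["force"].round(1),"w",round(o["grip_width"],4),round(o["grasp_force"],1))
E
python3 -m crank '[{"x":0.617,"y":-0.626,"z":0,"turn":0.37},{"x":0.617,"y":-0.626,"z":0,"turn":0.37},{"x":0.617,"y":-0.626,"z":0,"turn":0.37},{"x":0.617,"y":-0.626,"z":0,"turn":0.37},{"x":0.617,"y":-0.626,"z":0,"turn":0.37},{"x":0.617,"y":-0.626,"z":0,"turn":0.37},{"x":0.617,"y":-0.626,"z":0,"turn":0.37},{"x":0.617,"y":-0.626,"z":0,"turn":0.37},{"x":0.617,"y":-0.626,"z":0,"turn":0.37},{"x":0.617,"y":-0.626,"z":0,"turn":0.37},{"x":0.617,"y":-0.626,"z":0,"turn":0.37},{"x":0.617,"y":-0.626,"z":0,"turn":0.37}]' 0.087
python3 -c "from h import *;go(.5997,.1446,.12,-5.6)"
```

```text
time_s: 1.65
tool_pos: [0.5387, 0.0329, 0.2416]
tool_rot: [180.0, -0.0, -5.5]
force: [0.6, -0.1, 0.7]
grip_width: 0.0872
grasp_force: 0.0
t 1.65 pos [0.5387 0.0329 0.2416] rot [180.   -0.   -5.5] d [ 0.0499 -0.1171  0.1216] turn 0.002 q [  32.    8.  -41.   98.    5.   76. -106.] F [ 0.6 -0.1  0.7] w 0.0872 0.0
```

```bash
python3 -m crank '[{"x":0.05,"y":-0.117,"z":0.04,"turn":0},{"x":0.05,"y":-0.117,"z":0.08,"turn":0},{"x":0.05,"y":-0.117,"z":0.12,"turn":0},{"x":0.05,"y":-0.117,"z":0.12,"turn":0},{"x":0.05,"y":-0.117,"z":0.12,"turn":0}]'
python3 - <<'E'
from h import *
go(.5997,.1446,.033,-5.6)
snap("c2","side",(210,170,350,270),5)
E
```

```text
time_s: 2.28
tool_pos: [0.5996, 0.1425, 0.1227]
tool_rot: [180.0, -0.1, -5.5]
force: [0.2, -0.4, 1.3]
grip_width: 0.0868
grasp_force: 0.0
t 2.275 pos [0.5996 0.1425 0.1227] rot [ 1.8e+02 -1.0e-01 -5.5e+00] d [-0.0002 -0.0021  0.0897] turn 0.002 q [  18.   25.  -42.   95.   18.   67. -124.] F [ 0.2 -0.4  1.3] w 0.0868 0.0
```

View pics/c2.png

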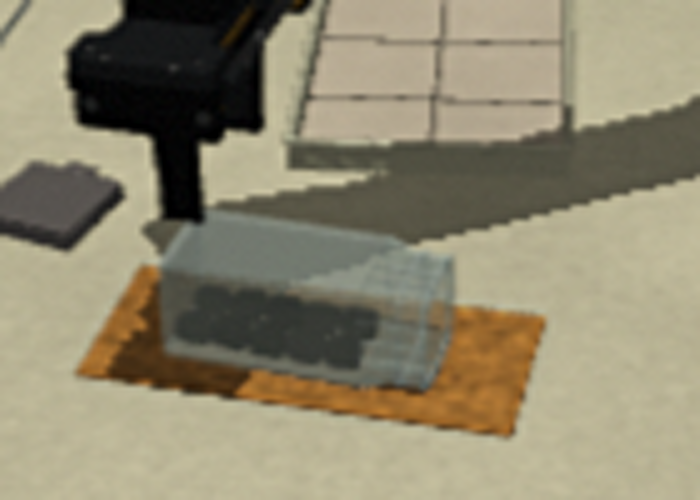

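The side crop shows the fingers over the bottle's rear part. I'll go down and close lightly so the bottle can pivot.

```bash
python3 -m crank '[{"x":0,"y":-0.002,"z":0.045,"turn":0},{"x":0,"y":-0.002,"z":0.085,"turn":0},{"x":0,"y":-0.002,"z":0.09,"turn":0},{"x":0,"y":-0.002,"z":0.09,"turn":0}]'
python3 -m crank '[{"x":0,"y":0,"z":0,"turn":0},{"x":0,"y":0,"z":0,"turn":0},{"x":0,"y":0,"z":0,"turn":0},{"x":0,"y":0,"z":0,"turn":0},{"x":0,"y":0,"z":0,"turn":0}]' 0.05 4
python3 -m crank '[{"x":0,"y":0,"z":-0.005,"turn":0},{"x":0,"y":0,"z":-0.01,"turn":0},{"x":0,"y":0,"z":-0.015,"turn":0},{"x":0,"y":0,"z":-0.02,"turn":0},{"x":0,"y":0,"z":-0.025,"turn":0},{"x":0,"y":0,"z":-0.03,"turn":0},{"x":0,"y":0,"z":-0.03,"turn":0}]'
python3 - <<'E'
from h import *
go(.5997,.1446,.033,-5.6)
snap("c3","side",(210,170,350,270),5)
E
```

```text
time_s: 2.82
tool_pos: [0.6008, 0.1446, 0.034]
tool_rot: [-180.0, -0.2, -5.5]
force: [0.3, -0.2, 0.1]
grip_width: 0.087
grasp_force: 0.0
time_s: 3.45
tool_pos: [0.5996, 0.1454, 0.0321]
tool_rot: [-180.0, -0.0, -5.4]
force: [-0.0, 0.6, 3.5]
grip_width: 0.0602
grasp_force: 4.0
time_s: 4.32
tool_pos: [0.5996, 0.1452, 0.0621]
tool_rot: [-180.0, -0.1, -5.5]
force: [0.9, -0.1, -1.9]
grip_width: 0.0601
grasp_force: 4.0
t 4.325 pos [0.5996 0.1452 0.0621] rot [-1.8e+02 -1.0e-01 -5.5e+00] d [0.0001 0.0005 0.0291] turn 0.003 q [  16.   29.  -41.   98.   21.   61. -127.] F [ 0.9 -0.1 -1.9] w 0.0601 4.0
```

View pics/c3.png

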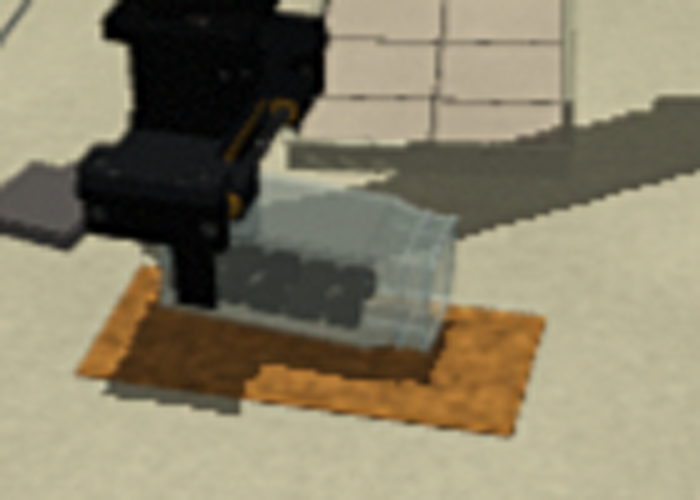

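The bottle is lifted almost level, with the mouth drooping only a few degrees. I'll lower the force to 3 N and bob it so the mouth droops further.

```bash
python3 -m crank '[{"x":0,"y":0,"z":0,"turn":0},{"x":0,"y":0,"z":0,"turn":0},{"x":0,"y":0,"z":0,"turn":0},{"x":0,"y":0,"z":0,"turn":0}]' 0.05 3
python3 - <<'E'
from h import *
go(.5997,.1446,.033,-5.6)
im=snap("c4","side",(210,170,350,270),4)
im=snap("c4t","top",(220,155,290,255),4)
a=cv2.imread("pics/c4.png");b=cv2.imread("pics/c4t.png");cv2.imwrite("pics/c4b.png",np.hstack([a[:400,:500],b[:400]]))
E
```

```text
time_s: 4.88
tool_pos: [0.5991, 0.1451, 0.0614]
tool_rot: [180.0, 0.0, -5.4]
force: [-0.1, 0.8, -0.9]
grip_width: 0.0599
grasp_force: 3.0
t 4.875 pos [0.5991 0.1451 0.0614] rot [180.    0.   -5.4] d [0.0006 0.0004 0.0284] turn 0.003 q [  16.   29.  -41.   98.   21.   61. -127.] F [-0.1  0.8 -0.9] w 0.0599 3.0
```

View pics/c4b.png

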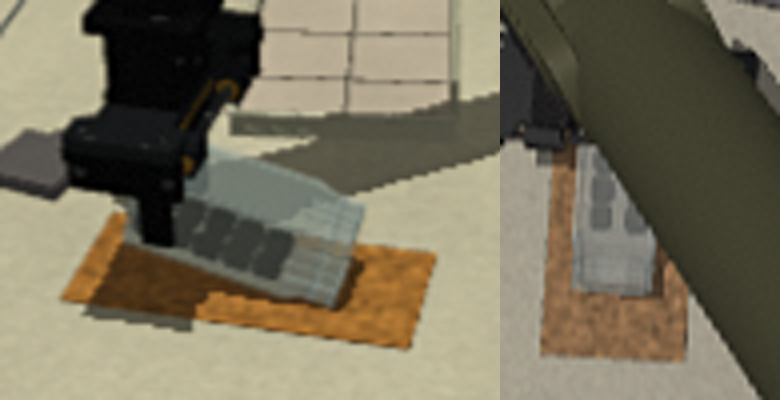

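The mouth now rests on the mat with the bottle tilted about 13°, and the stones haven't moved. I'll raise it a little more to about 15°, then grip firmly and lift.

```bash
python3 -m crank '[{"x":0,"y":0,"z":-0.002,"turn":0},{"x":0,"y":0,"z":-0.004,"turn":0},{"x":0,"y":0,"z":-0.004,"turn":0},{"x":0,"y":0,"z":-0.004,"turn":0}]' 0.05 3
python3 -m crank '[{"x":0,"y":0,"z":0,"turn":0},{"x":0,"y":0,"z":0,"turn":0},{"x":0,"y":0,"z":0,"turn":0},{"x":0,"y":0,"z":-0.005,"turn":0},{"x":0,"y":0,"z":-0.012,"turn":0},{"x":0,"y":0,"z":-0.02,"turn":0},{"x":0,"y":0,"z":-0.027,"turn":0},{"x":0,"y":0,"z":-0.032,"turn":0},{"x":0,"y":0,"z":-0.033,"turn":0}]' 0.05 45
python3 - <<'E'
from h import *
go(.6832,-.0744,.098,5.1)
E
```

```text
time_s: 5.48
tool_pos: [0.5995, 0.1451, 0.0658]
tool_rot: [-180.0, -0.0, -5.5]
force: [-0.3, -0.5, -0.6]
grip_width: 0.0599
grasp_force: 3.0
time_s: 6.6
tool_pos: [0.5994, 0.1451, 0.099]
tool_rot: [-180.0, -0.0, -5.5]
force: [-0.7, -0.7, -1.7]
grip_width: 0.0597
grasp_force: 45.0
t 6.6 pos [0.5994 0.1451 0.099 ] rot [-180.    -0.    -5.5] d [0.1042 0.2106 0.0011] turn -0.184 q [  17.   26.  -42.   96.   19.   65. -125.] F [-0.7 -0.7 -1.7] w 0.0597 45.0
```

```bash
python3 -m crank '[{"x":0.002,"y":0.004,"z":0,"turn":-0.004},{"x":0.007,"y":0.015,"z":0,"turn":-0.013},{"x":0.016,"y":0.032,"z":0,"turn":-0.03},{"x":0.026,"y":0.053,"z":0,"turn":-0.046},{"x":0.038,"y":0.078,"z":0,"turn":-0.07},{"x":0.052,"y":0.105,"z":0,"turn":-0.092},{"x":0.066,"y":0.132,"z":0,"turn":-0.115},{"x":0.078,"y":0.158,"z":0,"turn":-0.138},{"x":0.088,"y":0.179,"z":0,"turn":-0.156},{"x":0.097,"y":0.196,"z":0,"turn":-0.171},{"x":0.102,"y":0.206,"z":0,"turn":-0.18},{"x":0.104,"y":0.21,"z":0,"turn":-0.184}]'
python3 - <<'E'
from h import *
go(.6832,-.0744,.098,5.1)
snap("a","top",(290,160,430,260),5);snap("b","side",(230,120,370,250),4)
a=cv2.imread("pics/a.png");b=cv2.imread("pics/b.png");cv2.imwrite("pics/c5.png",cv2.resize(np.hstack([a[:500],b[:500]]),None,fx=.62,fy=.62))
E
```

```text
time_s: 8.1
tool_pos: [0.6827, -0.075, 0.0981]
tool_rot: [-180.0, 0.0, 5.0]
force: [0.1, 0.3, -2.5]
grip_width: 0.0602
grasp_force: 45.0
t 8.1 pos [ 0.6827 -0.075   0.0981] rot [-180.    0.    5.] d [ 0.0005 -0.0006  0.0001] turn -0.001 q [ 32.  34. -39.  85.  22.  69. -95.] F [ 0.1  0.3 -2.5] w 0.0602 45.0
```

View pics/c5.png

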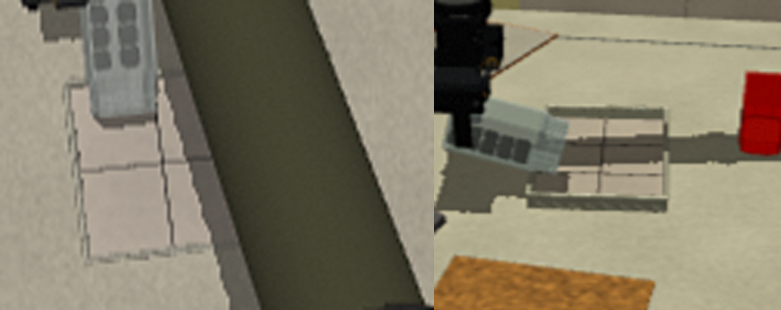

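The picture shows the mouth over the far-left square with all the stones still inside, the front ones about 45 mm from the lip. I'll start shaking along the axis and count stones numerically from rectified tray maps.

```bash
cat >> h.py <<'E'
C=np.array([.5244,-.173]);U=np.array([.9960,.0893]);V=np.array([-.0893,.9960])
def rect(n,z,x0,x1,y0,y1,s=.004):
    # map of plane z in tray coords, rows: +x on top, cols: +y left
    xs=np.arange(x1,x0,-s);ys=np.arange(y1,y0,-s);X,Y=np.meshgrid(xs,ys,indexing='ij')
    P=np.c_[(C+X.reshape(-1,1)*U+Y.reshape(-1,1)*V),np.full(X.size,z)]
    uv=proj(n,P).astype(np.float32).reshape(X.shape+(2,))
    im=imaging.read_camera(n)
    return cv2.remap(im,uv[...,0],uv[...,1],cv2.INTER_LINEAR)
def show(n="top",z=.012,x0=-.086,x1=.086,y0=-.126,y1=.126,s=.006):
    g=rect(n,z,x0,x1,y0,y1,s).mean(2)
    for r in g: print("".join(" .:-=+*%#@"[9-min(9,int(v/20))] for v in r))
E
python3 - <<'E'
from h import *
print("base top");show("top",.03,-.09,.2,.04,.13)
print("base side");show("side")
E
python3 -m crank '[{"x":0.03,"y":0,"z":0,"turn":0},{"x":0,"y":0,"z":0,"turn":0},{"x":0.03,"y":0,"z":0,"turn":0},{"x":0,"y":0,"z":0,"turn":0},{"x":0.03,"y":0,"z":0,"turn":0},{"x":0,"y":0,"z":0,"turn":0},{"x":0,"y":0,"z":0,"turn":0}]'
python3 - <<'E'
from h import *
go(.6832,-.0744,.098,5.1)
show("top",.03,-.09,.2,.04,.13)
E
```

```text
base top
%%%@######@@###
%%%@#####@@@@@@
%%%#@##@#@@#@@@
#######%%%##%%#
##%##*+*+=++*=+
%%%%%%%%%#%%#%%
#####+++--+++==
****+===:-===-=
++++==++--+++-=
++++==++--+++-=
++++===+:-+==-=
++++==++:-++=-=
-=-=-=++:=++=-=
::.:-+++-=++=-=
::.--===--==---
.:::=+++-+++=-=
.::--+++:=++=-=
..:--++=-=++=--
.::---------:=-
:--=-------:---
-==--------:-=-
-..:=--------==
-..:=-----::=-+
-..:=---:-:---:
-..:=-----:-=--
-...+-------==-
-...=+++++++++=
-...:=+++==+--:
-.......:.....-
-...:.:...:::.=
-......:.:::::-
-.....:.:::.:.:
=.....:....:::-
-...:::.::::..=
--------------=
-........::::.:
-....:::::::::=
-....::::::::.=
:.....:::::::.-
-.......:::::.:
-.....::.:::.:=
-....::.:::::.=
:........::...-
-.....:.......-
-.............+
-...........:.=
:.............-
-........:...:-
::--::--:-:=--:
base side
+=:==+******=========+++++++++========--==
+==*********-========+++++++==---------=++
*==+*******+=========+++=++==----------=++
*==+******+=-=======+++==++=---------:-=++
+==+******+=========+++=+++=--------::-=++
+--+******++-=+++++++++++++=::------::-=++
+-=+*******+:-+***********+=...:::::.:-
[... 1348 characters left out ...]
%##%%##%%%##
#####=++===+==+
%%%%*:::-:--:-=
+++=-:----:---=
+++=-:----:---=
+++=-----:-----
+++=--:-------=
=++=-:::------=
...--:---------
::.--:-------=-
.::----------=-
..:----------=-
..:----------=-
.::-:---:=+=-=-
::-=-----+++-=-
-===-----+++--=
-..:=----==-=-+
-..-=-----:-=-*
-..:=-===-:---:
-..:==+++-:-=--
-..:+====---=-=
-...**++%%%+++-
-...:+*+%%#+++:
-:-***%-%%*..:-
-=%%%**+*%%-::=
--#+-*%+%%%-:.-
-....:-.%%%::::
=..--:..-+*.::-
-.-**+:.++*=.:=
--++*%--++*+--=
-.-**-..-**::.:
-..:-.::.:.:::=
-....::::::::.=
:.....:::::::.-
-......::::::.:
-......:.:..::=
-...::...::::.=
:........::...-
-......:...:..-
-.............+
-.............=
:.............-
-........:...:-
-:--::--:-:=--:
```

Run:
```python
from h import *
snap("a","top",(290,160,430,260),5);snap("b","side",(230,120,370,250),4)
a=cv2.imread("pics/a.png")[:,:370];b=cv2.imread("pics/b.png")[:500,:400];cv2.imwrite("pics/c6.png",np.hstack([a,b]))
```

```text
(no output)
```

View pics/c6.png

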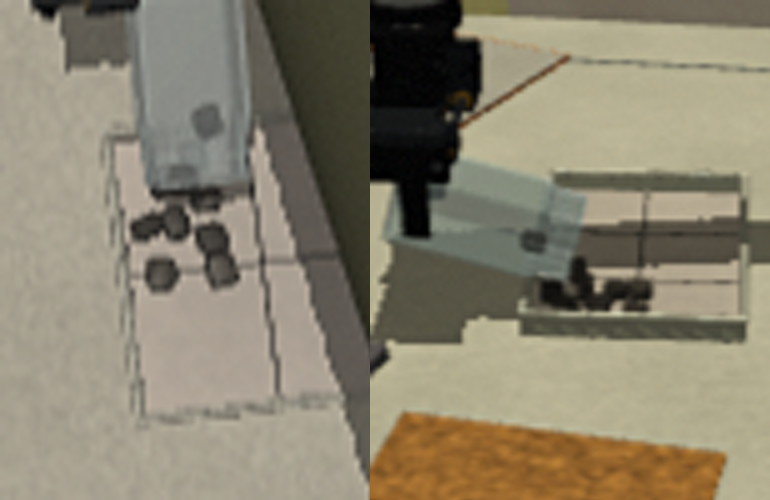

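About eight stones came out at once into the far-left square, so friction is low. One or two remain in the bottle. I'll save those for the far right column and carry them gently, then spread the rest from there.

```bash
python3 -m crank '[{"x":0,"y":0,"z":-0.004,"turn":0},{"x":0,"y":0,"z":-0.01,"turn":0},{"x":0,"y":0.002,"z":-0.014,"turn":0},{"x":0,"y":0.008,"z":-0.015,"turn":0},{"x":0,"y":0.02,"z":-0.015,"turn":0},{"x":0,"y":0.038,"z":-0.015,"turn":0},{"x":0,"y":0.06,"z":-0.015,"turn":0},{"x":0,"y":0.084,"z":-0.015,"turn":0},{"x":0,"y":0.108,"z":-0.015,"turn":0},{"x":0,"y":0.13,"z":-0.015,"turn":0},{"x":0,"y":0.148,"z":-0.015,"turn":0},{"x":0,"y":0.16,"z":-0.015,"turn":0}]'
python3 -m crank '[{"x":0,"y":0.006,"z":0,"turn":0},{"x":0,"y":0.008,"z":0,"turn":0}]'
python3 - <<'E'
from h import *
go(.6982,-.2418,.113,5.1)
print("top");show("top",.01,-.09,.09,-.13,.13)
print("side floor");show("side",.01,-.09,.09,-.13,.13)
snap("a","top",(290,120,450,260),4);snap("b","side",(230,120,370,250),4)
E
```

```text
time_s: 10.82
tool_pos: [0.697, -0.2347, 0.1134]
tool_rot: [180.0, 0.0, 5.0]
force: [1.0, 0.6, -2.0]
grip_width: 0.0597
grasp_force: 45.0
time_s: 11.08
tool_pos: [0.6978, -0.2408, 0.1135]
tool_rot: [-180.0, -0.0, 5.1]
force: [-0.2, 0.4, -0.8]
grip_width: 0.0596
grasp_force: 45.0
t 11.075 pos [ 0.6978 -0.2408  0.1135] rot [-180.    -0.     5.1] d [0.0003 0.001  0.0005] turn 0.0 q [ 41.  38. -36.  76.  23.  73. -81.] F [-0.2  0.4 -0.8] w 0.0596 45.0
top
::::::::-:::--:::--:::--::-:-::-=+-=---+++==
-======-====--+=======-===--=====+==---=+===
:......:=+:...-.........::::-.:::+-=-----:-=
:......+%%=...-..........::.=:::-+==:::-::-=
:...:-=+***...=.....:....:::+.::=+==:---::==
-...***-*++...=.....:.:..:::-::..===-------=
:.:+*+*:......:.....:.::.::.-.:::+++---=====
.%**+++:-=+-..-.::..:.....::=.:::++++++++++*
:+*%=.:.%+**..=..........:.:=::::-=+====+++*
--=++*%+=**=..=.....::.::...:.:::..::::.+++*
::%%%%*%.::...:..:::::::::::=.::::::::::+++*
..%%***%+%%=.:-...::::::::::=.::::::::::+++*
:=:-.:=:****.:=...:.::.:::::=.::.::::::-+++*
--.::...=*%%..=::.....:...::-.:::.::::.=+++*
::.***...%**..
[... 1366 characters left out ...]
.....:-=::.......:=******
**=:*%%###%%*+---====----=====-------=%%****
**+-*%*%##%%*-::::::....::-::.......:-******
**=:-=-=***+=-::::::.:::::-:.......:-+******
**=:.:::::::-:::::::::::::-:.......:=*******
**+-::::::::-:::::::::...:=:.......:=*******
**+-::::::::-:::::::::...:=-.......:=*******
**+-::::::::=:::::::::...:-:.......:-*******
**=-::::::::=:::::::::...:-:........-*******
**=-::::::.:-::::::......:-:.......:-*******
**=:::::::::-::.::...::..:--........-*******
**=:::::::::-:..:::.:::..:--.......:-*******
**=:::::::::--....:::::..:--......:-+*******
**=:::::::.:--......:::..::-::::..:-********
**=........::-........:..::-::::..:-********
**=.------------------------------------=+**
```

Run:
```python
from h import *
g=rect("top",.06,.01,.2,-.14,-.03,.005)
v=g.max(2)
for r in v: print("".join(" .:-=+*%#@"[9-min(9,int(max(0,a-60)/14))] for a in r))
# stones by blob in left area
g=rect("top",.013,-.086,.086,-.02,.13,.001).max(2); m=(g<105).astype(np.uint8);m=cv2.morphologyEx(m,cv2.MORPH_OPEN,np.ones((5,5)))
n,l,s,c=cv2.connectedComponentsWithStats(m)
for i in range(1,n): print(s[i,4],"x",round(.086-c[i][1]*.001,3),"y",round(.13-c[i][0]*.001,3),s[i,2:4])
```

```text
@         #*++*+*%##% 
               @@      
    @      @@@@ @#@    
 %%%       =====++++*+%
%%%%@@###*+=======**++%
%%%%%%**+-=======+**++%
%%%%%%**+========+**+*%
%%%%%%**+========+**+*%
%%%%%%**+========+**+*%
%%%%%%**+========+**+%%
%%%%%***=========+**=*%
===+%***=========+**=%%
:::.%***=========+**=%%
.:::+***=========+**+%%
::::****=========+**+%%
::::%***=========***+%%
:::.%***-====++==**++%%
::..%***====%%%*=**++%%
::::%*+*===+%%%*++++*%%
===-#*+*+===%%%%++++%%%
++++%*+++===*%*+*+++%%%
-::.-%+++=====-=*++*%%%
::::+*++=--===-=+++%%%%
.::.**++=-====-=+++%%%%
:::.%*++=-====-=*+=%%%%
-::.*%**===+++++++=%%%%
:.::+%%%********%%*%%%%
..::-%%%%%%%%%%%##%%%%%
:::::+*%%++**%%%##%%%%%
=::::..::.::.%%%##%%%%%
-:::::::::::.%%%##%%%%%
::::::::::::-%%%##%%%%%
::::::::::::=%%%##%%%%%
335 x 0.067 y 0.079 [19 20]
530 x 0.051 y 0.107 [35 27]
249 x 0.041 y 0.074 [20 14]
553 x 0.028 y 0.102 [36 22]
683 x 0.007 y 0.072 [23 39]
327 x -0.001 y 0.106 [20 20]<stdin>:4: RuntimeWarning: overflow encountered in scalar subtract
```

There are nine stones in the left column, all apart from each other, and one in the bottle. I'll lower the mouth and shake that one out into the far-right square.

```bash
python3 -m crank '[{"x":0,"y":0,"z":0.008,"turn":0},{"x":0,"y":0,"z":0.015,"turn":0},{"x":0.025,"y":0,"z":0.015,"turn":0},{"x":0,"y":0,"z":0.015,"turn":0},{"x":0.025,"y":0,"z":0.015,"turn":0},{"x":0,"y":0,"z":0.015,"turn":0},{"x":0,"y":0,"z":0.015,"turn":0}]'
python3 - <<'E'
from h import *
go(.6982,-.2418,.098,5.1)
g=rect("top",.04,-.09,.2,-.14,-.03,.005).max(2).astype(int)
for r in g: print("".join(" .:-=+*%#@"[9-min(9,max(0,a-60)//14)] for a in r))
print("side");show("side",.01,-.09,.09,-.13,0)
E
```

```text
time_s: 12.25
tool_pos: [0.6962, -0.242, 0.0975]
tool_rot: [180.0, 0.1, 5.0]
force: [0.6, -0.7, -1.7]
grip_width: 0.0596
grasp_force: 45.0
t 12.25 pos [ 0.6962 -0.242   0.0975] rot [1.8e+02 1.0e-01 5.0e+00] d [ 0.002  -0.     -0.0005] turn -0.001 q [ 41.  39. -36.  77.  23.  72. -82.] F [ 0.6 -0.7 -1.7] w 0.0596 45.0
@@@@@@@@@@@@@@@@@@@@@@@
@@@@@@@@@@@@@@@@@@@@@@@
@@@@@@@@@@@@@@@@@@@@@@@
@@@@@@@@@@@@@@@@@@@@@@@
@@@@@@@@@@@@@@@@@@@@@@@
@@@@@@@@@@@@***%%*%#@@@
@@@@@@@@@@@@###%###@@@@
@@@@@@@@@@@@@@@@@@@@@@@
@@%#@@@@@@@@+=++++****%
@%%%#@@@@#%=======+**+*
%%%%%%*+*=========+**+%
%%%%%%***=========+**+%
%%%%%%***-========+**=%
%%%%%%***-========***=%
%%%%%%***=========***=%
%%%%%%***=========+**+%
::---%***=========+**+%
:.::.%**+-=======+**+*%
:::::***+========+**+*%
:::::%**+========+**+*%
:::::%**+========+**+*%
::::.%**+========+**+%%
:::::%**+========+**+%%
----=%+*=========++*=%%
****%#+++========*+++%%
--.::%++*=======+*++*%%
-::::+*++=======+*++%%%
=.:::**++=--==--++++%%%
+:::.%*++---===-++++%%%
--::.%+++======-+++*%%%
:-::.=**+=======+++*%%%
-..::+%%*+++*+++***%%%%
+.:::*%%%%%%%
[... 629 characters left out ...]
%%%%%
side
-------=----=+******++
=++====++***********++
::.:--::=***********++
...::-::-**********++=
...::-::-**********++=
...::-::-**********+==
...::-::-*************
...::-::-*************
...:--:::=+***********
...:-:....::-%%%###%%*
..::-:.....:-%#####%%*
::::-:.....::-=+%%****
::::-:........:-******
..::-:.........-******
..::=-:.......:-******
----=====-------*%****
...:-::........:+*****
::.:-:........-+******
::.:::.......:-*******
...:--........-+******
...:-=........-*******
...::-........:+******
:..::-........:+******
:..::-:.......:+******
:..::-:.......:+******
:..::-:.......:+******
:..::=:.....::+*******
::.::-:::::..-+*******
:..::-::::..::+*******
-------------------=+*
```

That stone landed at tray (25, −85) mm in the far-right square, and the bottle is now empty. For the rest I'll use the bottle itself as a cup and push stones with the mouth, since the gripper mustn't touch them. First I make it steeper by pivoting the lip against the near wall of the empty middle column.

```bash
python3 -m crank '[{"x":0,"y":0,"z":-0.012,"turn":0},{"x":-0.045,"y":-0.03,"z":-0.012,"turn":0},{"x":-0.09,"y":-0.06,"z":-0.012,"turn":0},{"x":-0.135,"y":-0.086,"z":-0.012,"turn":0},{"x":-0.135,"y":-0.086,"z":0.01,"turn":0},{"x":-0.135,"y":-0.086,"z":0.024,"turn":0},{"x":-0.135,"y":-0.086,"z":0.024,"turn":0}]'
python3 -c "
from h import *
go(.5632,-.1695,.073,5.1)"
```

```text
time_s: 13.22
tool_pos: [0.5564, -0.1675, 0.0744]
tool_rot: [-180.0, -0.0, 5.1]
force: [0.3, 0.0, -0.7]
grip_width: 0.0597
grasp_force: 45.0
t 13.225 pos [ 0.5564 -0.1675  0.0744] rot [-180.    -0.     5.1] d [0.0066 0.0026 0.0014] turn -0.0 q [ 48.  23. -41. 103.  17.  61. -84.] F [ 0.3  0.  -0.7] w 0.0597 45.0
```

```bash
python3 -m crank '[{"x":0,"y":0,"z":0,"turn":0},{"x":0,"y":0,"z":0,"turn":0},{"x":-0.008,"y":0,"z":-0.008,"turn":0},{"x":-0.014,"y":0,"z":-0.017,"turn":0},{"x":-0.022,"y":0,"z":-0.026,"turn":0},{"x":-0.03,"y":0,"z":-0.034,"turn":0},{"x":-0.039,"y":0,"z":-0.041,"turn":0},{"x":-0.048,"y":0,"z":-0.047,"turn":0},{"x":-0.058,"y":0,"z":-0.053,"turn":0},{"x":-0.068,"y":0,"z":-0.058,"turn":0},{"x":-0.077,"y":0,"z":-0.061,"turn":0},{"x":-0.077,"y":0,"z":-0.061,"turn":0}]' 0.05 4
python3 -m crank '[{"x":0,"y":0,"z":0,"turn":0},{"x":0,"y":0,"z":0,"turn":0}]' 0.05 45
python3 - <<'E'
from h import *
go(.5632,-.1695,.073,5.1)
snap("a","top",(290,150,430,250),4);snap("b","side",(230,120,370,250),4)
a=cv2.imread("pics/a.png");b=cv2.imread("pics/b.png")[:400,:];cv2.imwrite("pics/c7.png",cv2.resize(np.hstack([a,b]),None,fx=.7,fy=.7))
E
```

```text
time_s: 14.72
tool_pos: [0.478, -0.1749, 0.1357]
tool_rot: [179.9, 0.0, 5.0]
force: [0.7, -1.0, -0.1]
grip_width: 0.0598
grasp_force: 4.0
time_s: 14.98
tool_pos: [0.4789, -0.1743, 0.1353]
tool_rot: [-180.0, 0.0, 5.1]
force: [0.5, 0.5, -1.3]
grip_width: 0.0597
grasp_force: 45.0
t 14.975 pos [ 0.4789 -0.1743  0.1353] rot [-180.     0.     5.1] d [0.0845 0.0028 0.0622] turn 0.0 q [ 58.  10. -44. 109.   7.  64. -74.] F [ 0.5  0.5 -1.3] w 0.0597 45.0
```

View pics/c7.png

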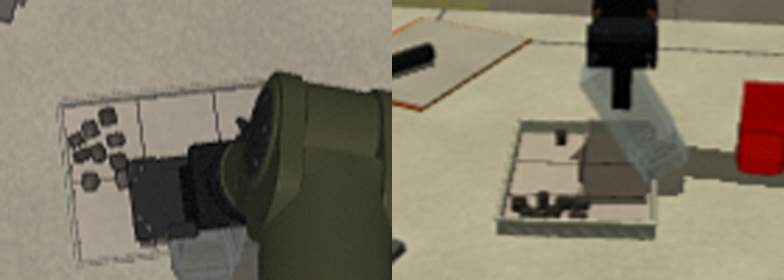

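The side view shows the bottle much steeper, with its mouth near the near rim. Next I estimate its angle from the mouth pixels: top (363,246), side lower corner (322,184) and right corner (336,177).

Run:
```python
from h import *
o=env.get_obs()["tool_pos"]
for th in (35,40,45,50,55,60):
    t=np.radians(th)
    f=lambda a,b,w:np.r_[o[:2]+U*(-a*np.cos(t)-b*np.sin(t))+V*w, o[2]-a*np.sin(t)+b*np.cos(t)]
    # a forward along axis, b up-normal
    P=[f(.127,.029,0),f(.127,-.029,0),f(.127,0,-.029),f(.127,0,.029)]
    print(th,"lipz",P[1][2].round(3),"top fwd",proj("top",P[0]).round(0)[0],"side fwd",proj("side",P[0]).round(0)[0],"lip",proj("side",P[1]).round(0)[0],"L",proj("side",P[2]).round(0)[0],proj("side",P[3]).round(0)[0])
b=cv2.imread("pics/b.png");a=cv2.imread("pics/a.png")
def asc(im,x0,x1,y0,y1):
    g=cv2.resize(im,None,fx=.25,fy=.25,interpolation=cv2.INTER_AREA).max(2)
    for i,r in enumerate(g[y0:y1,x0:x1]): print(y0+i,"".join(" .:-=+*%#@"[9-min(9,max(0,int(v)-50)//16)] for v in r))
print("side crop +230,+120");asc(b,60,115,10,70)
```

```text
35 lipz 0.039 top fwd [368. 265.] side fwd [349. 163.] lip [338. 175.] L [343. 165.] [343. 173.]
40 lipz 0.031 top fwd [367. 264.] side fwd [347. 165.] lip [335. 177.] L [341. 168.] [341. 175.]
45 lipz 0.025 top fwd [366. 262.] side fwd [345. 168.] lip [332. 179.] L [338. 170.] [339. 178.]
50 lipz 0.019 top fwd [365. 260.] side fwd [343. 171.] lip [329. 180.] L [336. 172.] [336. 180.]
55 lipz 0.015 top fwd [364. 257.] side fwd [341. 173.] lip [326. 182.] L [333. 173.] [333. 181.]
60 lipz 0.011 top fwd [363. 254.] side fwd [338. 175.] lip [322. 182.] L [330. 175.] [330. 183.]
side crop +230,+120
10 :::::::..*@@@@@@@@@@@@@@@@@@@@@@@@@-..::::::::::::::::.
11 :::::::..*@@@@@@@@@@@@@@@@@@@@@@@@@-..::::::::::::::::.
12 :::::....*@@@@@@@@@@@@@@@@@@@@@@@@@-..:::::::::::::::::
13 :........+@@@@@@@@@@@@@@@@@@@@@@@@@-..:::::::::::::::::
14 :::::::..*@@@@@@@@@@@@@@@@@@@@@@@@@-..:::::::::::::::::
15 ===++====#@@@@@@@@@@@@@@@@@@@@@@@@@-...:.......::::::::
16 :::::::-=#@@@@@@@@@@@@@@@@@@@@@@@@@-.:::::::::::::::::.
17 ........:*@@@@@@@@@@@@@@@@@@@@@@@@@+=++===++=====-----:
18 .::......*@@@@@@@@@@@@@
[... 2341 characters left out ...]
--*@@@#####@@@@#######%**%*%%%%%%%%%%**%%%%%%%%%%%%
59 ::::::+@@#################%****%%%%%%%%%%%%%%%%%%%%%%%%
60 ::::.:+@##%%%%%%%%%%%%%%%%%%**%%%%%%%%%%%%%%%%%%%%%%%%%
61 ::::.:+@##%%%%%%%%%%%%%%%%%%%*%%#%%%%%%%%%%%%###%%%%%%%
62 ::::.:+@#%%%%#%%#%%%%%%%#%##%%%%#%%%%%%%%%%%%%%%#######
63 ::::::+@@%%#%%%%%%%#%%%%%#%#%%%%%%%%%%%%%%%%=::+%%%%%%%
64 ::::.:+@@#%###%%%%#%%%%%%%%%%%%%*+*%%%%%%%#%+:.::::::::
65 :::::::*#####%%#%##%%%#%%%%%%#%%*-+%%%%%%%#%=..........
66 :::::::=%#########%%%#%#%%%%%%##*-+%%%%%%%#%-......::..
67 ::::::-=*#%#%%##%%##%%%%#%%%%%##*=+%%%%%%%#%-.....:::..
68 ::::::=+*##%%##%%%%%%%%%%%%%%%#%*=+%######%*-.....:..:.
69 +++=++**%#@#############%#####%===+*%%%%%*=::.......:.:
```

The bottle is now at roughly 58–60° with the lip about 10 mm above the bench. I'll turn the mouth to point along −y and feel for the tray floor in the empty middle column.

```bash
python3 -m crank '[{"x":0,"y":0,"z":-0.03,"turn":0},{"x":0.023,"y":-0.035,"z":-0.03,"turn":-0.18},{"x":0.023,"y":-0.035,"z":-0.03,"turn":-0.36},{"x":0.023,"y":-0.035,"z":-0.03,"turn":-0.54},{"x":0.023,"y":-0.035,"z":-0.03,"turn":-0.72},{"x":0.023,"y":-0.035,"z":-0.03,"turn":-0.9},{"x":0.023,"y":-0.035,"z":-0.03,"turn":-1.08},{"x":0.023,"y":-0.035,"z":-0.03,"turn":-1.26},{"x":0.023,"y":-0.035,"z":-0.03,"turn":-1.44},{"x":0.023,"y":-0.035,"z":-0.03,"turn":-1.571},{"x":0.023,"y":-0.035,"z":-0.01,"turn":-1.571},{"x":0.023,"y":-0.035,"z":-0.003,"turn":-1.571}]'
python3 -m crank '[{"x":0,"y":0,"z":0.003,"turn":0},{"x":0,"y":0,"z":0.003,"turn":0}]'
python3 -m crank '[{"x":0,"y":0,"z":0.002,"turn":0},{"x":0,"y":0,"z":0.002,"turn":0}]'
python3 -m crank '[{"x":0,"y":0,"z":0.002,"turn":0},{"x":0,"y":0,"z":0.002,"turn":0}]'
python3 -c "
from h import *
w=C-.022*U+.038*V;go(w[0],w[1],.1315,95.1)"
```

```text
time_s: 16.58
tool_pos: [0.4974, -0.1372, 0.1363]
tool_rot: [-179.8, -0.1, 95.0]
force: [0.2, 0.4, -0.1]
grip_width: 0.0597
grasp_force: 45.0
time_s: 16.82
tool_pos: [0.4986, -0.1373, 0.1353]
tool_rot: [-180.0, -0.0, 95.1]
force: [0.4, -0.0, -1.1]
grip_width: 0.0596
grasp_force: 45.0
time_s: 17.08
tool_pos: [0.4988, -0.1375, 0.1337]
tool_rot: [180.0, 0.0, 95.1]
force: [-0.2, 0.5, -0.8]
grip_width: 0.06
grasp_force: 45.0
time_s: 17.32
tool_pos: [0.4986, -0.1375, 0.1314]
tool_rot: [-180.0, 0.0, 95.1]
force: [0.6, 1.0, -0.8]
grip_width: 0.0596
grasp_force: 45.0
t 17.325 pos [ 0.4986 -0.1375  0.1314] rot [-180.     0.    95.1] d [ 0.0003  0.0005 -0.0001] turn -0.0 q [ 62.  14. -55. 108.  12.  64.   8.] F [ 0.6  1.  -0.8] w 0.0596 45.0
```

```bash
for i in 1 2 3; do python3 -m crank '[{"x":0,"y":0,"z":0.002,"turn":0},{"x":0,"y":0,"z":0.002,"turn":0}]' | egrep 'pos|force:'; done
python3 - <<'E'
from h import *
# ASCII of the bottle mouth in the side view
im=imaging.read_camera("side");g=im.max(2)[140:215,265:350]
for i,r in enumerate(g): print(140+i,"".join(" .:-=+*%#@"[9-min(9,max(0,int(v)-50)//16)] for v in r))
E
```

```text
tool_pos: [0.4985, -0.1375, 0.1293]
force: [-0.5, -0.8, -0.4]
grasp_force: 45.0
tool_pos: [0.4985, -0.1374, 0.1273]
force: [-0.1, -0.6, -1.4]
grasp_force: 45.0
tool_pos: [0.4986, -0.1374, 0.1254]
force: [-0.9, -0.1, -0.3]
grasp_force: 45.0
140 :::=*+-:..+@@@@@@@@@@@@@@@@@@@@@@@@@@@@@@@@@@@@@@@@@@@@@@@@@@@@@@@@@#:...............
141 :=**-:....=@@@=:::*@@@@@@@@@@*+++++*%%%%%%%%%%%#@@@@@@@@@@@@@@@@@@@@*:...............
142 =*+-......=@@@-...+@@@@@@@@@@-.:::::::::::::::::::=@@@@@@@@@*::::*@@+:...............
143 *-:.......+@@%:...=#@@@@@@@@@-....................-#@@@@@@@@-....=@@+:...............
144 -.........+@@+:...::::..*@@@@-....................-#@@@#%%%%-....+@@*:..........::...
145 ..........::::..........+@@@@%=-----------------::-#@@@-.:::.....+@@+:..............:
146 ........................+@@@@@*=================-*#@@@@:.........::::................
147 ::...:..................-#@@@@*=--=============--%@@@@*:............................:
148 .........................*@@@@+--==-=-=-===--==--%@@@@-..............................
149 :........................+@@@@+--===-=-=======
[... 5189 characters left out ...]
.....................:.:..::.....:.........................:.:...:....
208 .........................................::..:::.....:....::...::....................
209 .............................::...:::::.:::::::....:::::........::...................
210 .............................:::.::::::::::::.........::....::.........:.:::.........
211 ..............................:::::::::::::::::::......::..:::.::.....:....::........
212 ..............................::::.::::.:::.::::::...:::::::::::......:..............
213 ........::..................:::::::::::::::::...::...:::::::::::.....................
214 .........:........:...:.:..:::::...::::::::::::...:..::::::::::......................
```

```bash
for i in 1 2 3; do python3 -m crank '[{"x":0,"y":0,"z":0.003,"turn":0},{"x":0,"y":0,"z":0.003,"turn":0}]' | egrep 'pos|force:'; done
python3 - <<'E'
from h import *
o=env.get_obs()["tool_pos"]+[0,0,.009]
for th in (35,40,45,50,55,60):
    t=np.radians(th)
    f=lambda a,b,w:np.r_[o[:2]+V*(-a*np.cos(t)-b*np.sin(t))+U*w, o[2]-a*np.sin(t)+b*np.cos(t)]
    print(th,"lip",proj("side",f(.127,-.029,0))[0].round(0),"rear bot",proj("side",f(-.021,-.03,0))[0].round(0),"rear top",proj("side",f(-.021,.03,0))[0].round(0))
E
```

```text
tool_pos: [0.4988, -0.1375, 0.1225]
force: [0.9, -0.2, -0.3]
grasp_force: 45.0
tool_pos: [0.4991, -0.1373, 0.1218]
force: [-5.8, 1.9, 16.8]
grasp_force: 45.0
tool_pos: [0.4996, -0.1368, 0.1211]
force: [-10.3, 3.9, 33.4]
grasp_force: 45.0
35 lip [305. 169.] rear bot [303. 162.] rear top [304. 143.]
40 lip [304. 172.] rear bot [303. 161.] rear top [304. 142.]
45 lip [304. 175.] rear bot [303. 160.] rear top [304. 142.]
50 lip [304. 178.] rear bot [303. 159.] rear top [304. 142.]
55 lip [304. 180.] rear bot [303. 158.] rear top [304. 142.]
60 lip [304. 183.] rear bot [303. 157.] rear top [304. 142.]
```

I touched the floor at TCP z = 122 mm, so the tilt is about 52° and the lip sits about 55 mm ahead of the TCP. Next I enter behind the stones at the left wall and push them along −y.

```bash
python3 -m crank '[{"x":0,"y":0,"z":-0.025,"turn":0},{"x":0,"y":0,"z":-0.05,"turn":0},{"x":0.05,"y":0.014,"z":-0.05,"turn":0},{"x":0.1,"y":0.014,"z":-0.05,"turn":0},{"x":0.134,"y":0.014,"z":-0.05,"turn":0},{"x":0.134,"y":0.014,"z":-0.05,"turn":0},{"x":0.134,"y":0.014,"z":-0.03,"turn":0},{"x":0.134,"y":0.014,"z":-0.014,"turn":0},{"x":0.134,"y":0.014,"z":-0.014,"turn":0},{"x":0.124,"y":0.01,"z":-0.012,"turn":0},{"x":0.112,"y":0.004,"z":-0.009,"turn":0},{"x":0.1,"y":0,"z":-0.009,"turn":0}]'
python3 - <<'E'
from h import *
w=C-.022*U+.138*V;go(w[0],w[1],.1255,95.1)
show("side",.01,-.09,.09,-.0,.13,.005)
E
```

```text
time_s: 20.38
tool_pos: [0.4996, -0.0325, 0.1308]
tool_rot: [178.8, -0.3, 95.2]
force: [10.5, 10.2, 19.8]
grip_width: 0.0597
grasp_force: 45.0
t 20.375 pos [ 0.4996 -0.0325  0.1308] rot [178.8  -0.3  95.2] d [-0.0041 -0.0099  0.0051] turn 0.002 q [ 56.  11. -59. 111.  10.  62.  -2.] F [10.5 10.2 19.8] w 0.0597 45.0
:---:-::----------::------
******++**+++++*+++==+++++
*********+=-==+-::::::::::
*******%#####%=:..........
******%#@@@@@%+:..........
*****%##@@@@@%+:..........
****%###@#%+=---..........
****%####+-...:-:.........
****%####*=--=++-:........
****%######%####*-........
****%####@@@@@##*-........
****%#@@@##*+===-::=-:....
****%#@@@#*===++++***+--==
****%###%%***++++++++++=++
*+++++++++*****+++++++++++
*+*++++***%%%%%%**+**+==++
+**+++****%%%%%***+**++=++
+**++*%%**%%%%%%**+***++++
+*+++*%%**%%%%%%******++++
+*+++*%%**%%%%%%**+***++++
+**++*****%%%%%***+***+=++
+**+++**++********+***+=++
+*++++**++************++++
+++++++*++***********++=++
+**+++++++***********+++++
***+++++++++++++++++++++==
***+*+++++++++**++++*+=:::
***************%*****+=::.
*********************+=...
*********************+=:..
***************%*****+=:..
***************%*****+=:..
***************%*****+=:..
***************%*****+=:..
*********************++-::
**************************
```

```bash
python3 -m crank '[{"x":0.01,"y":0,"z":-0.015,"turn":0},{"x":0.02,"y":0,"z":-0.03,"turn":0},{"x":0.11,"y":0,"z":-0.06,"turn":0},{"x":0.11,"y":0,"z":-0.06,"turn":0},{"x":0.11,"y":0,"z":-0.06,"turn":0}]'
python3 - <<'E'
from h import *
go(.5,-.03,.1255,95.1)
im=snap("a","top",(280,150,420,255),5)
snap("b","side",(230,110,370,230),5)
a=cv2.imread("pics/a.png");b=cv2.imread("pics/b.png")
a=cv2.resize(a,None,fx=.57,fy=.57);b=cv2.resize(b,(a.shape[1],a.shape[0]))
cv2.imwrite("pics/c8.png",np.hstack([a,b]))
E
```

```text
time_s: 21.05
tool_pos: [0.4794, 0.0745, 0.186]
tool_rot: [180.0, 0.0, 95.4]
force: [0.7, -1.3, -1.0]
grip_width: 0.0599
grasp_force: 45.0
t 21.05 pos [0.4794 0.0745 0.186 ] rot [180.    0.   95.4] d [-0.1059  0.0107  0.0606] turn 0.005 q [ 51.   5. -65. 108.   5.  70. -10.] F [ 0.7 -1.3 -1. ] w 0.0599 45.0
```

View pics/c8.png

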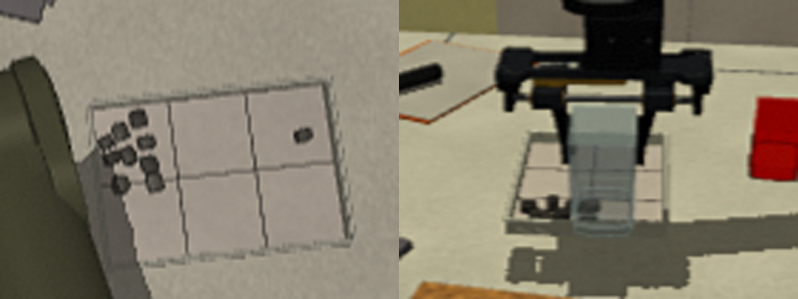

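The stones are unchanged; the lip had been bearing on the stone nearest the wall. I need a steeper cup, so I'll pivot the lip again, this time against the right wall in the empty near-right square.

```bash
python3 -m crank '[{"x":-0.03,"y":0,"z":0,"turn":0},{"x":-0.08,"y":0,"z":0,"turn":0},{"x":-0.13,"y":-0.01,"z":0,"turn":0},{"x":-0.18,"y":-0.022,"z":0,"turn":0},{"x":-0.23,"y":-0.022,"z":0,"turn":0},{"x":-0.27,"y":-0.022,"z":0,"turn":0},{"x":-0.3,"y":-0.022,"z":0.01,"turn":0},{"x":-0.3,"y":-0.022,"z":0.035,"turn":0},{"x":-0.3,"y":-0.022,"z":0.056,"turn":0},{"x":-0.3,"y":-0.022,"z":0.058,"turn":0},{"x":-0.3,"y":-0.022,"z":0.058,"turn":0}]'
python3 - <<'E'
from h import *
w=C-.045*U-.055*V;go(w[0],w[1],.128,95.1)
g=rect("top",.013,-.086,.086,-.02,.13,.001).max(2); m=(g<105).astype(np.uint8);m=cv2.morphologyEx(m,cv2.MORPH_OPEN,np.ones((5,5)))
n,l,s,c=cv2.connectedComponentsWithStats(m)
for i in range(1,n): print(s[i,4],"x",round(.086-c[i][1]*.001,3),"y",round(.13-c[i][0]*.001,3),s[i,2:4])
E
```

```text
time_s: 22.52
tool_pos: [0.4844, -0.2298, 0.1276]
tool_rot: [-180.0, -0.0, 95.0]
force: [0.4, -0.4, -0.2]
grip_width: 0.0597
grasp_force: 45.0
t 22.525 pos [ 0.4844 -0.2298  0.1276] rot [-180.   -0.   95.] d [-0.002  -0.0001 -0.0004] turn -0.001 q [ 67.  16. -50. 106.  13.  65.  17.] F [ 0.4 -0.4 -0.2] w 0.0597 45.0
342 x 0.067 y 0.079 [19 20]
565 x 0.051 y 0.107 [36 28]
265 x 0.041 y 0.074 [20 15]
566 x 0.028 y 0.102 [36 22]
715 x 0.007 y 0.071 [24 39]
350 x -0.001 y 0.106 [21 20]
```

```bash
python3 -m crank '[{"x":0,"y":0,"z":0,"turn":0},{"x":0,"y":0,"z":0,"turn":0},{"x":-0.007,"y":0,"z":-0.001,"turn":0},{"x":-0.014,"y":0,"z":-0.003,"turn":0},{"x":-0.021,"y":0,"z":-0.006,"turn":0},{"x":-0.028,"y":0,"z":-0.009,"turn":0},{"x":-0.034,"y":0,"z":-0.011,"turn":0},{"x":-0.04,"y":0,"z":-0.013,"turn":0},{"x":-0.047,"y":0,"z":-0.014,"turn":0},{"x":-0.054,"y":0,"z":-0.015,"turn":0},{"x":-0.056,"y":0,"z":-0.015,"turn":0}]' 0.05 4
python3 -m crank '[{"x":-0.056,"y":0,"z":0,"turn":0}]' 0.05 50 >/dev/null 2>&1; python3 -c "
from h import *
go(.4844,-.2298,.1276,95)"
```

```text
time_s: 23.95
tool_pos: [0.4897, -0.2856, 0.1425]
tool_rot: [180.0, 0.0, 95.1]
force: [0.3, -0.2, -0.9]
grip_width: 0.0599
grasp_force: 4.0
t 24.075 pos [ 0.4966 -0.3362  0.1433] rot [ 1.80e+02 -1.00e-01  9.56e+01] d [ 0.1071 -0.0018  0.0158] turn 0.01 q [ 69.  22. -46.  96.  17.  69.  24.] F [ 0.7 -0.  -0.3] w 0.0596 50.0
```

I mistyped the hold row, which moved the arm 50 mm further than intended. I need to know the bottle's angle now, so I'll check it numerically in the side view.

Run:
```python
from h import *
o=env.get_obs()["tool_pos"]
for th in (50,60,68,76,84,92):
    t=np.radians(th)
    f=lambda a,b,w:np.r_[o[:2]+V*(-a*np.cos(t)-b*np.sin(t))+U*w, o[2]-a*np.sin(t)+b*np.cos(t)]
    print(th,"lip",proj("side",f(.127,-.029,0))[0].round(0),"top lip",proj("side",f(.127,.029,0))[0].round(0),"rear bot",proj("side",f(-.021,-.03,0))[0].round(0),"z",f(.127,-.029,0)[2].round(3), f(.127,.029,0)[2].round(3))
print("wall top inner/outer",proj("side",np.array([np.r_[C-.042*U-.126*V,.022],np.r_[C-.042*U-.13*V,.022],np.r_[C-.042*U-.126*V,.004]])).round(0))
im=imaging.read_camera("side");g=im.max(2)[118:185,275:345]
for i,r in enumerate(g): print(118+i,"".join(" .:-=+*%#@"[9-min(9,max(0,int(v)-50)//16)] for v in r))
```

```text
50 lip [312. 151.] top lip [312. 137.] rear bot [312. 132.] z 0.027 0.065
60 lip [312. 155.] top lip [312. 143.] rear bot [312. 130.] z 0.019 0.048
68 lip [311. 158.] top lip [312. 147.] rear bot [312. 129.] z 0.015 0.036
76 lip [311. 161.] top lip [312. 151.] rear bot [312. 127.] z 0.013 0.027
84 lip [311. 163.] top lip [312. 155.] rear bot [312. 126.] z 0.014 0.02
92 lip [311. 164.] top lip [311. 158.] rear bot [312. 124.] z 0.017 0.015
wall top inner/outer [[311. 163.]
 [311. 162.]
 [311. 167.]]
118 ************************@@@@%*++++++++++++++++*#@@@@**********%*******
119 ************************@@@@@%+++*++++++++++++%@@@@%******************
120 ************************#@@@@%++++++++++++++++#@@@@%****%%************
121 ************************#@@@@%+++++++++*++++++#@@@@%******************
122 *************************@@@@%++++++++++++++++#@@@@*******************
123 ***************%%********@@@@%++++*+++++++*+++#@@@%*****%*************
124 =++++++******************#@@@%++++++++++++++++#@@@%*****%*************
125 .:::::::::::------====+++%@@@*++++++++++++++++#@@@%*****%**********
[... 3728 characters left out ...]
::=--::::::::::::::::::::
176 :::::::::::::::::::::::+-:::.......::::::::::::=-=:::::::..:..::::::::
177 +===========-:::::::::-+-::::::::::::::::::::::=-=:..::::::::.::....::
178 ::::::::::=+=========+*+======+**+=======++====+-=:.::::...:::.:::....
179 .:::::::::::::::::::::=+-:::::::-::::::::-:::::=-=::.::....:::::::.::.
180 ::::::::::::::::::::::+-:::::::::.:::::::::::::===:.:.::::..:::..:.:::
181 ::::::::::::::::::::::+-:::::::::::::::::::::::===:...::.......:::::::
182 ::::::::::::::::::::::+-:::::::::::::::::::::::===:.............:::::.
183 ::::::::::::::::::::::+-:::::::::::::::::::::::==-:............::::...
184 ::::::::::::::::::::::*=:::::::::::::::::::::::==-:......::::..:::::..
```

The row profile fits a tilt of about 75°, so the lip popped over the wall and the bottle is nearly upright, mouth down. It can now serve as a cup set over stones, lip just clear of the floor, and dragged. First I go above the pair at tray (7, 71) mm.

```bash
python3 -m crank '[{"x":0,"y":0,"z":-0.035,"turn":0},{"x":0.04,"y":0.01,"z":-0.035,"turn":0},{"x":0.095,"y":0.02,"z":-0.035,"turn":0},{"x":0.15,"y":0.03,"z":-0.035,"turn":0},{"x":0.2,"y":0.04,"z":-0.035,"turn":0},{"x":0.24,"y":0.047,"z":-0.035,"turn":0},{"x":0.257,"y":0.047,"z":-0.035,"turn":0},{"x":0.257,"y":0.047,"z":-0.035,"turn":0}]'
python3 - <<'E'
from h import *
w=C+.005*U+.0975*V;go(w[0],w[1],.138,95.1)
o=env.get_obs()["tool_pos"]
for th in (65,70,75,80,85,90):
    t=np.radians(th)
    f=lambda a,b,w:np.r_[o[:2]+V*(-a*np.cos(t)-b*np.sin(t))+U*w, o[2]-a*np.sin(t)+b*np.cos(t)]
    print(th,"lip",proj("side",f(.127,-.029,0))[0].round(0),"rear bot",proj("side",f(-.021,-.03,0))[0].round(1),"z",f(.127,-.029,0)[2].round(3), "top view toplip",proj("top",f(.127,.029,0))[0].round(1))
im=imaging.read_camera("side").max(2)
print("col304:",[int(v) for v in im[140:215,int(proj("side",o)[0][0])]])
E
```

```text
time_s: 25.12
tool_pos: [0.5185, -0.0802, 0.1776]
tool_rot: [-180.0, 0.1, 95.2]
force: [0.1, -0.0, -0.6]
grip_width: 0.0597
grasp_force: 50.0
t 25.125 pos [ 0.5185 -0.0802  0.1776] rot [-1.80e+02  1.00e-01  9.52e+01] d [0.0045 0.0026 0.0396] turn 0.002 q [ 57.  12. -56. 104.  10.  70.   3.] F [ 0.1 -0.  -0.6] w 0.0597 50.0
65 lip [296. 180.] rear bot [294.5 149.1] z 0.05 top view toplip [356.1 207.1]
70 lip [295. 182.] rear bot [294.6 148. ] z 0.048 top view toplip [352.5 207.8]
75 lip [295. 184.] rear bot [294.6 146.9] z 0.047 top view toplip [348.8 208.4]
80 lip [295. 186.] rear bot [294.6 145.8] z 0.047 top view toplip [345. 209.]
85 lip [295. 187.] rear bot [294.6 144.7] z 0.049 top view toplip [341.2 209.5]
90 lip [295. 188.] rear bot [294.7 143.6] z 0.051 top view toplip [337.4 210. ]
col304: [138, 138, 138, 138, 138, 139, 121, 105, 103, 103, 104, 105, 103, 104, 104, 102, 104, 102, 104, 104, 110, 105, 104, 93, 99, 83, 78, 89, 99, 122, 126, 125, 125, 130, 126, 128, 127, 108, 80, 76, 82, 88, 84, 85, 84, 84, 85, 83, 83, 57, 33, 25, 27, 29, 31, 24, 18, 51, 169, 108, 75, 76, 77, 77, 91, 171, 178, 179, 181, 177, 174, 175, 174, 175, 176]
```

Run:
```python
from h import *
im=imaging.read_camera("top").max(2).astype(int)
for r in range(196,222,2): print(r,"".join("%4d"%v for v in im[r,326:366]))
```

```text
196   55  14  27  28  47  56  42  41  39  38  35  36  44  49  48  41  38  39  51  88  76  75  77  79  77  76  85  52  61  61  64  63  63  65  65  66  65  65  65  65
198   84  21  22  20  47  63  49  40  40  42  38  37  39  44  42  43  41  39  52  82  76  74  75  75  74  75  78  56  60  62  63  61  63  63  64  64  65  64  66  64
200  122  33  12  27  23  34  64  58  42  39  42  50  42  41  39  41  42  40  48  74  71  70  71  71  71  69  71  59  60  62  63  63  62  65  64  64  66  64  66  65
202  113  40  26  22  28  18  24  60  58  44  40  40  41  42  42  44  40  41  45  70  68  64  68  68  69  66  62  61  61  61  62  64  63  64  63  66  63  65  66  66
204   87  52  19  28  13  26  18  24  37  55  55  43  42  41  42  42  38  39  47  66  65  65  64  62  64  61  60  60  60  61  62  63  64  62  65  66  64  63  65  67
206   51  76  19  30  30  25  23  24  26  30  24  43  40  42  41  42  40  42  47  63  64  65  64  59  57  60  61  61  61  62  64  64  63  65  65  63  64  63  65  66
208   53 108  32  25  29  29  25  24  18  25  19  24  34  41  41  43  40  39  51  62  64  63  57  56  57  58  
[... 344 characters left out ...]
  62  62  64  64  64  64  65  64  63  67
214   85  69  71  13  27  29  27  28  31  24  29  26  30  37  41  43  40  39  54  48  52  51  53  57  56  59  59  59  61  60  62  61  63  63  64  64  65  65  64  66
216   53  61  73  25  26  28  28  27  27  29  29  30  27  28  42  40  39  44  46  46  51  51  52  54  57  58  58  60  61  60  60  63  62  62  64  65  64  66  64  65
218   46  45  43  46  33  14  22  23  17  19  16  18  21  16  24  37  41  43  42  46  51  50  54  55  57  57  58  60  60  59  62  61  62  61  63  63  65  64  65  65
220   40  46  47  46  45  29  31  27  28  31  34  30  35  34  39  20  25  28  44  46  49  50  52  54  55  56  57  60  59  61  61  60  60  62  64  64  66  64  65  65
```

```bash
python3 -m crank '[{"x":0,"y":0.003,"z":0.022,"turn":0},{"x":0,"y":0.003,"z":0.024,"turn":0}]' | egrep "pos|force:"
python3 -m crank '[{"x":0,"y":0,"z":0.004,"turn":0},{"x":0,"y":0,"z":0.004,"turn":0}]' | egrep "pos|force:"
python3 -m crank '[{"x":0,"y":0,"z":0.003,"turn":0},{"x":0,"y":0,"z":0.003,"turn":0}]' | egrep "pos|force:"
```

```text
tool_pos: [0.5206, -0.0823, 0.1521]
force: [0.0, -0.3, -1.4]
grasp_force: 50.0
tool_pos: [0.5217, -0.0807, 0.1497]
force: [-0.2, -0.7, -1.1]
grasp_force: 50.0
tool_pos: [0.5216, -0.0802, 0.1465]
force: [0.3, -0.7, -1.1]
grasp_force: 50.0
```

```bash
python3 -m crank '[{"x":0,"y":0,"z":0.004,"turn":0},{"x":0,"y":0,"z":0.004,"turn":0}]' | egrep "pos|force:"
python3 -m crank '[{"x":0,"y":0,"z":0.004,"turn":0},{"x":0,"y":0,"z":0.004,"turn":0}]' | egrep "pos|force:"
```

```text
tool_pos: [0.5214, -0.0802, 0.1422]
force: [0.7, 0.1, -1.0]
grasp_force: 50.0
tool_pos: [0.5214, -0.0802, 0.1381]
force: [0.9, 0.7, -1.4]
grasp_force: 50.0
```

The cup is down over the pair without any contact force. I'll drag it to the near-right square.

```bash
python3 -m crank '[{"x":-0.008,"y":0,"z":0.002,"turn":0},{"x":-0.022,"y":0,"z":0.002,"turn":0},{"x":-0.038,"y":0,"z":0.002,"turn":0},{"x":-0.054,"y":-0.004,"z":0.002,"turn":0},{"x":-0.07,"y":-0.012,"z":0.002,"turn":0},{"x":-0.086,"y":-0.022,"z":0.002,"turn":0},{"x":-0.102,"y":-0.032,"z":0.002,"turn":0},{"x":-0.118,"y":-0.042,"z":0.002,"turn":0},{"x":-0.132,"y":-0.05,"z":0.002,"turn":0},{"x":-0.14,"y":-0.052,"z":0.002,"turn":0},{"x":-0.138,"y":-0.052,"z":-0.02,"turn":0},{"x":-0.138,"y":-0.052,"z":-0.04,"turn":0}]'
cat >> h.py <<'E'
def stones(n="top",y0=-.128,y1=.128,th=105):
    g=rect(n,.013,-.086,.086,y0,y1,.001).max(2); m=(g<th).astype(np.uint8);m=cv2.morphologyEx(m,cv2.MORPH_OPEN,np.ones((5,5)))
    k,l,s,c=cv2.connectedComponentsWithStats(m)
    for i in range(1,k):
        if s[i,4]>60: print(n,s[i,4],"x",round(86-c[i][1]),"y",round(y1*1000-c[i][0]),"x[%d,%d] y[%d,%d]"%(86-s[i,1]-s[i,3],86-s[i,1],y1*1000-s[i,0]-s[i,2],y1*1000-s[i,0]))
E
python3 - <<'E'
from h import *
go(.5,-.2,.138,95.1)
stones();stones("side",th=70)
E
```

```text
time_s: 27.98
tool_pos: [0.4825, -0.2219, 0.1793]
tool_rot: [180.0, -0.0, 95.1]
force: [-0.3, 0.1, -0.6]
grip_width: 0.0596
grasp_force: 50.0
t 27.975 pos [ 0.4825 -0.2219  0.1793] rot [180.   -0.   95.1] d [0.0202 0.0194 0.0413] turn 0.001 q [ 69.  12. -52. 103.  10.  70.  19.] F [-0.3  0.1 -0.6] w 0.0596 50.0
top 11468 x -2 y -90 x[-86,86] y[-128,-25]
top 342 x 67 y 79 x[57,77] y[69,88]
top 560 x 51 y 107 x[37,65] y[90,126]
top 265 x 41 y 74 x[33,48] y[63,83]
top 566 x 28 y 102 x[17,39] y[85,121]
top 714 x 7 y 72 x[-13,26] y[59,83]
top 346 x -2 y 106 x[-12,8] y[95,116]
side 3112 x 30 y 89 x[-12,75] y[57,113]
side 807 x 33 y -94 x[23,42] y[-120,-66]
side 177 x 1 y -54 x[-3,3] y[-72,-37]
side 77 x 1 y -92 x[-3,3] y[-100,-86]
side 443 x -42 y -22 x[-69,-14] y[-29,-17]
```

The pair hasn't moved, so the lip passed above it and my estimate of the bottle's angle is wrong. I'll feel for the floor here in the open area.

```bash
python3 -m crank '[{"x":0,"y":0,"z":0.03,"turn":0},{"x":0,"y":0,"z":0.046,"turn":0},{"x":0,"y":0,"z":0.046,"turn":0}]' | egrep "pos|force:"
python3 -m crank '[{"x":0,"y":0,"z":0.003,"turn":0},{"x":0,"y":0,"z":0.004,"turn":0}]' | egrep "pos|force:"
python3 -m crank '[{"x":0,"y":0,"z":0.003,"turn":0},{"x":0,"y":0,"z":0.004,"turn":0}]' | egrep "pos|force:"
python3 - <<'E'
from h import *
im=imaging.read_camera("side").max(2)
o=env.get_obs()["tool_pos"];c=int(proj("side",o)[0][0]);print(c,proj("side",o))
for d in(-4,0,4):print("rows130+:",[int(v) for v in im[128:195,c+d]])
for th in (30,40,50,60,70,80):
    t=np.radians(th)
    f=lambda a,b,w:np.r_[o[:2]+V*(-a*np.cos(t)-b*np.sin(t))+U*w, o[2]-a*np.sin(t)+b*np.cos(t)]
    print(th,"lip,reartop,rearbot,shoulder bot,toplip",[proj("side",f(*q,0))[0][1].round(1) for q in((.127,-.029),(-.021,.03),(-.021,-.03),(.091,-.03),(.127,.029))])
E
```

```text
tool_pos: [0.4811, -0.2216, 0.131]
force: [-0.1, 0.4, -0.5]
grasp_force: 50.0
tool_pos: [0.4826, -0.2224, 0.1291]
force: [0.7, -1.3, -1.3]
grasp_force: 50.0
tool_pos: [0.4822, -0.2224, 0.1246]
force: [0.5, 0.0, -1.5]
grasp_force: 50.0
312 [[312.44588901 145.08005815]]
rows130+: [188, 119, 52, 62, 170, 163, 140, 135, 118, 131, 137, 138, 135, 136, 136, 137, 134, 115, 102, 102, 102, 102, 102, 102, 103, 101, 103, 103, 101, 106, 104, 104, 104, 108, 83, 75, 79, 79, 74, 75, 77, 95, 81, 74, 93, 97, 79, 76, 82, 82, 61, 78, 79, 85, 165, 177, 174, 172, 172, 173, 173, 168, 115, 160, 173, 172, 169]
rows130+: [187, 108, 45, 48, 171, 163, 141, 134, 121, 132, 138, 137, 135, 137, 136, 136, 136, 115, 105, 100, 103, 102, 103, 102, 101, 103, 102, 101, 103, 105, 105, 100, 100, 112, 92, 77, 85, 79, 75, 75, 78, 96, 81, 76, 92, 101, 82, 77, 90, 82, 63, 78, 78, 84, 166, 178, 175, 176, 173, 172, 173, 171, 138, 166, 173, 173, 170]
rows130+: [184, 121, 55, 41, 170, 161, 139, 135, 124, 133, 137, 139, 137, 137, 137, 137, 137, 113, 103, 102, 102, 103, 103, 103, 102, 103, 102, 103, 101, 103, 103, 100, 100, 109, 99,
[... 275 characters left out ...]
1.5)]
40 lip,reartop,rearbot,shoulder bot,toplip [np.float64(163.3), np.float64(134.3), np.float64(152.0), np.float64(161.0), np.float64(147.9)]
50 lip,reartop,rearbot,shoulder bot,toplip [np.float64(168.7), np.float64(134.0), np.float64(150.4), np.float64(164.8), np.float64(154.1)]
60 lip,reartop,rearbot,shoulder bot,toplip [np.float64(173.5), np.float64(133.9), np.float64(148.6), np.float64(168.0), np.float64(160.1)]
70 lip,reartop,rearbot,shoulder bot,toplip [np.float64(177.5), np.float64(134.2), np.float64(146.6), np.float64(170.6), np.float64(165.7)]
80 lip,reartop,rearbot,shoulder bot,toplip [np.float64(180.7), np.float64(134.8), np.float64(144.6), np.float64(172.5), np.float64(170.8)]
```

```bash
for i in 1 2 3 4; do python3 -m crank '[{"x":0,"y":0,"z":0.004,"turn":0},{"x":0,"y":0,"z":0.004,"turn":0}]' | egrep "pos|force:" | tr '\n' ' '; echo; done
```

```text
tool_pos: [0.4819, -0.2222, 0.1202] force: [0.3, 0.1, -1.1] grasp_force: 50.0 
tool_pos: [0.4826, -0.2224, 0.118] force: [-3.3, 0.4, 10.0] grasp_force: 50.0 
tool_pos: [0.4831, -0.2227, 0.1175] force: [-9.0, 3.6, 33.5] grasp_force: 50.0 
tool_pos: [0.4835, -0.2251, 0.1156] force: [-12.5, 0.5, 45.6] grasp_force: 50.0
```

The floor contact implies the bottle slid about 11 mm along its axis in the grip. It is at about 56–60°, with the lip about 115 mm ahead of the grip. I'll pivot it once more against the right wall, carefully, to make it nearly upright.

```bash
python3 -m crank '[{"x":0,"y":0,"z":-0.013,"turn":0},{"x":-0.02,"y":0,"z":-0.013,"turn":0},{"x":-0.033,"y":0,"z":-0.013,"turn":0}]' | egrep "pos|force:"
python3 -m crank '[{"x":0,"y":0,"z":0,"turn":0},{"x":0,"y":0,"z":0,"turn":0},{"x":-0.007,"y":0,"z":-0.001,"turn":0},{"x":-0.013,"y":0,"z":-0.002,"turn":0},{"x":-0.019,"y":0,"z":-0.004,"turn":0},{"x":-0.025,"y":0,"z":-0.005,"turn":0},{"x":-0.031,"y":0,"z":-0.006,"turn":0},{"x":-0.037,"y":0,"z":-0.007,"turn":0},{"x":-0.043,"y":0,"z":-0.007,"turn":0},{"x":-0.048,"y":0,"z":-0.007,"turn":0},{"x":-0.048,"y":0,"z":-0.007,"turn":0}]' 0.05 6
python3 -m crank '[{"x":0,"y":0,"z":0,"turn":0},{"x":0,"y":0,"z":0,"turn":0},{"x":0.004,"y":0,"z":0,"turn":0}]' 0.05 60
cat >> h.py <<'E'
def prof(axis=V,Ls=(.115,),ths=(50,56,62,68,74,80,86)):
    im=imaging.read_camera("side").max(2);o=env.get_obs()["tool_pos"];c=int(round(proj("side",o)[0][0]));r0=int(proj("side",o)[0][1])
    W=axis;print("col",c,"r0",r0-18,[int(np.median(im[r,c-4:c+5])) for r in range(r0-18,r0+45)])
    for L in Ls:
      for th in ths:
        t=np.radians(th);f=lambda a,b:np.r_[o[:2]-W*(a*np.cos(t)+b*np.sin(t)),o[2]-a*np.sin(t)+b*np.cos(t)]
        print(L,th,"lip,toplip,reartop,rearbot,bodyend",[float(proj("side",f(*q))[0][1].round(1)) for q in((L,-.029),(L,.029),(L-.148,.03),(L-.148,-.03),(L-.036,-.03))],"lipz",f(L,-.029)[2].round(3))
E
python3 -c "
from h import *
go(.4844,-.2298,.1276,95.1);prof()"
```

```text
tool_pos: [0.4845, -0.2573, 0.1206]
force: [-0.7, 0.1, -0.9]
grasp_force: 50.0
time_s: 31.75
tool_pos: [0.4895, -0.3038, 0.1287]
tool_rot: [180.0, 0.1, 95.1]
force: [0.2, -0.4, 1.5]
grip_width: 0.0597
grasp_force: 6.0
time_s: 32.12
tool_pos: [0.4887, -0.2989, 0.1283]
tool_rot: [-180.0, -0.0, 95.1]
force: [0.2, -0.0, -0.9]
grip_width: 0.0598
grasp_force: 60.0
t 32.125 pos [ 0.4887 -0.2989  0.1283] rot [-180.    -0.    95.1] d [0.0692 0.0018 0.0007] turn -0.0 q [ 69.  20. -48. 101.  16.  66.  21.] F [ 0.2 -0.  -0.9] w 0.0598 60.0
col 313 r0 117 [94, 107, 110, 91, 46, 61, 114, 118, 116, 129, 134, 136, 136, 137, 138, 114, 104, 103, 103, 92, 100, 104, 104, 104, 104, 104, 104, 103, 104, 103, 104, 104, 108, 106, 104, 104, 109, 97, 81, 79, 84, 81, 91, 80, 77, 88, 95, 80, 76, 83, 79, 81, 80, 86, 166, 180, 177, 175, 175, 176, 175, 138, 166]
0.115 50 lip,toplip,reartop,rearbot,bodyend [157.5, 143.5, 123.1, 138.7, 153.5] lipz 0.021
0.115 56 lip,toplip,reartop,rearbot,bodyend [160.0, 146.7, 122.7, 137.4, 155.0] lipz 0.017
0.115 62 lip,toplip,reartop,rearbot,bodyend [162.2, 149.8, 122.5, 136.0, 156.4] lipz 0.013
0.115 68 lip,toplip,reartop,rearbot,bodyend [164.2, 152.8, 122.4, 134.5, 157.6] lipz 0.011
0.115 74 lip,toplip,reartop,rearbot,bodyend [166.0, 155.6, 122.5, 133.1, 158.6] lipz 0.01
0.115 80 lip,toplip,reartop,rearbot,bodyend [167.4, 158.2, 122.8, 131.8, 159.3] lipz 0.01
0.115 86 lip,toplip,reartop,rearbot,bodyend [168.5, 160.6, 123.1, 130.5, 159.8] lipz 0.011
```

Position and edge rows agree on about 75°, with the floor expected at TCP z ≈ 123 mm. I'll go back over the pair.

```bash
python3 -m crank '[{"x":0,"y":0,"z":-0.04,"turn":0},{"x":0.05,"y":0.012,"z":-0.04,"turn":0},{"x":0.105,"y":0.025,"z":-0.04,"turn":0},{"x":0.16,"y":0.04,"z":-0.04,"turn":0},{"x":0.2,"y":0.052,"z":-0.04,"turn":0},{"x":0.217,"y":0.052,"z":-0.04,"turn":0},{"x":0.217,"y":0.052,"z":-0.03,"turn":0},{"x":0.217,"y":0.052,"z":-0.02,"turn":0}]'|egrep "pos|force:"
python3 -c "
from h import *
w=C+.005*U+.095*V;go(w[0],w[1],.126,95.1)"
python3 -m crank '[{"x":0,"y":0,"z":0.004,"turn":0},{"x":0,"y":0,"z":0.006,"turn":0}]' | egrep "pos|force:"
python3 -m crank '[{"x":0,"y":0,"z":0.004,"turn":0},{"x":0,"y":0,"z":0.004,"turn":0}]' | egrep "pos|force:"
python3 -m crank '[{"x":0,"y":0,"z":0.004,"turn":0},{"x":0,"y":0,"z":0.004,"turn":0}]' | egrep "pos|force:"
```

```text
tool_pos: [0.5209, -0.0806, 0.1474]
force: [0.4, -0.6, -0.7]
grasp_force: 60.0
t 33.175 pos [ 0.5209 -0.0806  0.1474] rot [-1.799e+02  1.000e-01  9.490e+01] d [0.0027 0.0002 0.0214] turn -0.003 q [ 56.  14. -56. 106.  13.  67.   1.] F [ 0.4 -0.6 -0.7] w 0.0598 60.0
tool_pos: [0.5212, -0.0793, 0.1419]
force: [-0.5, 0.3, -1.0]
grasp_force: 60.0
tool_pos: [0.5214, -0.0783, 0.1383]
force: [-0.1, 0.4, -1.6]
grasp_force: 60.0
tool_pos: [0.5213, -0.0782, 0.1343]
force: [1.1, 0.0, -1.2]
grasp_force: 60.0
```

```bash
python3 -m crank '[{"x":0,"y":0,"z":0.004,"turn":0},{"x":0,"y":0,"z":0.004,"turn":0}]' | egrep "pos|force:"
python3 -m crank '[{"x":0,"y":0,"z":0.004,"turn":0},{"x":0,"y":0,"z":0.004,"turn":0}]' | egrep "pos|force:"
python3 -m crank '[{"x":-0.01,"y":0,"z":0,"turn":0},{"x":-0.02,"y":0,"z":0,"turn":0}]' | egrep "pos|force:"
python3 -c "
from h import *
stones('side',th=70)
prof(ths=(56,68,74,80))
show('side',.012,-.04,.085,0,.128,.004)"
```

```text
tool_pos: [0.522, -0.0782, 0.1313]
force: [-1.9, 0.1, 5.6]
grasp_force: 60.0
tool_pos: [0.5226, -0.0782, 0.1306]
force: [-9.2, 0.6, 28.5]
grasp_force: 60.0
tool_pos: [0.5257, -0.0963, 0.1294]
force: [0.1, -0.0, 7.6]
grasp_force: 60.0
side 3797 x 33 y 88 x[-15,81] y[50,113]
side 196 x 63 y -120 x[56,69] y[-128,-111]
side 253 x 31 y -87 x[26,36] y[-103,-72]
side 253 x -19 y -119 x[-27,-12] y[-128,-110]
side 120 x -29 y -21 x[-37,-23] y[-27,-17]
side 155 x -38 y 63 x[-50,-25] y[58,66]
side 160 x -57 y -22 x[-72,-42] y[-26,-20]
side 153 x -69 y 61 x[-80,-60] y[56,65]
col 294 r0 140 [186, 184, 122, 54, 48, 131, 143, 141, 140, 140, 140, 140, 140, 141, 138, 113, 106, 106, 106, 106, 106, 107, 109, 91, 83, 83, 83, 85, 99, 102, 100, 102, 102, 104, 108, 102, 84, 80, 94, 85, 78, 78, 85, 79, 82, 90, 80, 77, 84, 81, 73, 52, 49, 70, 55, 67, 56, 59, 167, 108, 74, 76, 79]
0.115 56 lip,toplip,reartop,rearbot,bodyend [184.2, 169.0, 144.3, 161.3, 179.3] lipz 0.017
0.115 68 lip,toplip,reartop,rearbot,bodyend [189.3, 175.9, 143.9, 158.2, 182.4] lipz 0.011
0.115 74 lip,toplip,reartop,rearbot,bodyend [191.4
[... 486 characters left out ...]
+++++++
*+--***%##@@###%%%%%*+++++++++++
*+==*%%#####%%****+++++++++++++*
*+=-*%####%%****+++++****+******
*+-:+%###%%%%%***++++****++*****
*+-:+%####%%%%%***+++***+++***+*
*+-:+%###%%*%%%%***+****+++**++*
*+-.=****%%*%%%%********++++*++*
*+-.-*******%%%%********+++***+*
*+-.=*%%****%%%%********++****+*
*+=:+%%%%%%*%%%%***+****++******
*+=:=%%%%%%*%%%***+*************
*+=-=%%%*%%%%%%***+*****++******
*+=-+%%%%%%%%%%%**+++***+++*****
*+=:=%%%%%%**%%%**+++***+++*****
*+=:-+***********+++++++++++++++
*+=::=+******+++++++++++++++++++
*+=::::--=*********+++++++++****
*+=-:.::=+**********************
*+=-::::=********%**************
*+=-::::=********%**************
*+=-::::=*******%%**************
```

```bash
python3 -m crank '[{"x":-0.02,"y":0,"z":0,"turn":0},{"x":-0.04,"y":-0.005,"z":0,"turn":0},{"x":-0.06,"y":-0.01,"z":0,"turn":0},{"x":-0.08,"y":-0.015,"z":0,"turn":0}]' | egrep "pos|force:"
python3 -c "
from h import *
stones(th=100);stones('side',th=70)
show('side',.012,-.085,.085,-.08,.128,.006)"
```

```text
tool_pos: [0.5153, -0.1799, 0.1264]
force: [0.0, -0.2, -0.8]
grasp_force: 60.0
top 20551 x 0 y -67 x[-86,86] y[-128,12]
top 337 x 67 y 79 x[57,77] y[69,88]
top 536 x 51 y 107 x[37,65] y[90,125]
top 349 x 37 y 40 x[27,47] y[29,50]
top 960 x 14 y 75 x[-13,39] y[59,96]
top 263 x 27 y 113 x[19,35] y[102,123]
top 205 x 7 y -15 x[-7,18] y[-22,-11]
top 329 x -1 y 106 x[-12,8] y[96,116]
side 101 x 79 y -23 x[72,85] y[-28,-19]
side 2664 x 28 y 89 x[-13,75] y[61,113]
side 141 x 40 y -20 x[30,47] y[-28,-15]
side 484 x 37 y 49 x[27,46] y[34,64]
side 620 x 32 y -93 x[24,40] y[-120,-66]
side 89 x -1 y 23 x[-5,2] y[15,30]
side 138 x -69 y -24 x[-80,-59] y[-28,-20]
*+-=+==++++++++=++++++++*********++
*+-:.:--==+=::::::::=****%%*****+::
*+-.-*##%#%-:.....:=************+:.
*=--+#####%=:......:=***********+:.
*==*#%##%*=-:......:-**********+::.
+=-*#%%=:.:--.....:-+**+=++--++=:..
+=-%#%+:..:=+===:.:=***********=:..
*=-%%*=--::+###%*=:-*****%%****+-:.
*==*%##%+-=%##%%%=:-*************++
*=:*####*--+####*-.-*************%@
*=:%#####%**=-::::.:-+*******++++**
*=.===%####%+..:=++++++++++++++++++
*= :::+####%+..:=****+***++***+++**
*+:+**+%%%%*-..:=********++***+****
*+:*%%###%%%+---+%%****************
*+-*%*%##%%*=:::=***+***+*****+**+*
*+-=+=*%%***-:.:-***+***+*****++***
*=:.:::::::-::.:-*******+++***++***
*+-::::::::-::::-*******+++***++***
*+-::::::::-::::-***++****++**++*+*
*+-::::::::-::::-*********+++++++++
*+-::::::::=-::::::+*******++++++++
*+-::::::::-::::..:=***************
*=:::::::::-:::::.:=***************
*=:::::::::-::.::.:=***************
*=:::::::::--.....:=******%********
*=:-:::::::--......:-**************
*+.:......::-......:-*****%********
*+.:--------=------=====++*********
```

The shifts fit a tilt of 75° with the lip 110 mm ahead of the grip, so the floor is at TCP z ≈ 118 mm. One stone already moved to (37, 40), just over the line into the far-middle square. I'll cup that isolated stone and bring it to the middle of the square.

```bash
python3 -m crank '[{"x":0.01,"y":0.01,"z":-0.025,"turn":0},{"x":0.065,"y":0.045,"z":-0.025,"turn":0},{"x":0.07,"y":0.047,"z":-0.022,"turn":0},{"x":0.07,"y":0.047,"z":-0.01,"turn":0},{"x":0.07,"y":0.047,"z":0.004,"turn":0},{"x":0.065,"y":0.047,"z":0.005,"turn":0},{"x":0.05,"y":0.047,"z":0.005,"turn":0},{"x":0.035,"y":0.047,"z":0.005,"turn":0},{"x":0.026,"y":0.047,"z":0.005,"turn":0}]' | egrep "time|pos|force:"
python3 -c "
from h import *
w=C+.037*U+.02*V;go(w[0],w[1],.121,95.1)
stones(th=100,y0=-0.03);stones('side',th=70,y0=-.03)"
```

```text
time_s: 36.6
tool_pos: [0.5611, -0.1489, 0.123]
force: [-0.7, 4.9, 12.7]
grasp_force: 60.0
t 36.6 pos [ 0.5611 -0.1489  0.123 ] rot [ 1.798e+02 -1.000e-01  9.490e+01] d [-0.0007 -0.0017  0.002 ] turn -0.003 q [ 55.  23. -51. 100.  19.  66.   3.] F [-0.7  4.9 12.7] w 0.06 60.0
top 231 x 73 y 16 x[61,86] y[10,21]
top 7423 x 11 y -3 x[-86,86] y[-30,46]
top 337 x 68 y 78 x[57,78] y[68,87]
top 530 x 51 y 107 x[37,65] y[90,125]
top 288 x 30 y 88 x[20,39] y[79,97]
top 262 x 27 y 113 x[19,35] y[102,123]
top 326 x -1 y 106 x[-12,8] y[95,115]
top 314 x -4 y 70 x[-13,5] y[60,79]
side 853 x 62 y 93 x[41,75] y[65,113]
side 1480 x 31 y 44 x[9,53] y[23,64]
side 492 x 30 y 98 x[20,39] y[82,112]
side 265 x 1 y -15 x[-7,7] y[-30,4]
side 672 x -3 y 88 x[-13,6] y[63,111]
side 143 x -1 y 26 x[-4,2] y[12,39]
side 129 x -28 y -22 x[-37,-21] y[-27,-17]
side 219 x -64 y -23 x[-80,-46] y[-28,-19]
```

```bash
python3 -m crank '[{"x":0,"y":0,"z":-0.03,"turn":0},{"x":-0.05,"y":-0.04,"z":-0.03,"turn":0},{"x":-0.08,"y":-0.06,"z":-0.03,"turn":0}]' | egrep "time|pos|force:"
python3 -c "
from h import *
w=C+.037*U+.02*V;go(w[0],w[1],.121,95.1)
stones(th=100,y0=-0.03);stones('side',th=70,y0=-.03)
show('side',.012,-.03,.085,-.08,.128,.005)"
```

```text
time_s: 37.08
tool_pos: [0.5044, -0.2381, 0.1504]
force: [-0.6, -0.8, -0.8]
grasp_force: 60.0
t 37.075 pos [ 0.5044 -0.2381  0.1504] rot [-1.798e+02  1.000e-01  9.490e+01] d [0.0834 0.0625 0.0291] turn -0.004 q [ 67.  18. -51. 102.  15.  68.  16.] F [-0.6 -0.8 -0.8] w 0.0598 60.0
top 337 x 68 y 78 x[57,78] y[68,87]
top 525 x 51 y 107 x[37,64] y[90,125]
top 732 x 30 y 37 x[9,49] y[25,47]
top 286 x 30 y 88 x[20,39] y[79,97]
top 261 x 27 y 113 x[19,35] y[102,123]
top 326 x -1 y 106 x[-12,8] y[96,116]
top 320 x -3 y 70 x[-13,6] y[60,79]
side 847 x 62 y 93 x[41,75] y[67,113]
side 1050 x 29 y 46 x[10,47] y[29,61]
side 497 x 30 y 98 x[20,39] y[82,112]
side 689 x -3 y 88 x[-13,6] y[63,111]
*+=-+++=+++++++++++=++*+++++++++=++*+++==+
*+=:::::---==+=:::::::::::::::-=::::::::::
*+-:.-+*%%%%*=:..........::..:--:.........
*+-::+%@@###%+-..........:::::--:..::---==
*+-=+%##@###%+-.....:::::.::::--:::-=*****
*+-+%#%%#%+=---.....:::::..::::-:::+******
+=:+%#%%+-:.:--:.::.....:::::::-:::=+*****
*=:*%#%*-:..:-+==++=-::......::-:..:-*****
*=:*%%*=:...:=%####%*+:.....::--:..:-+****
*=:+*****+-.:=####%%*+:....::---:::-=*++=+
*+-+%####%+::=%####%*=:..:.::--:..:=****%#
*+:=%####%+:.:+*%%%*+::..::::--:..:=****##
*+:=%####%+-:-%####%*-:..::::--:..:=****%%
*+:-+*++=-:::-%####%*=:..::::--:..:-******
*+:.:.......:-%#@###%+-::::::--:..:-******
*+::==-:..:::-***++=-::.::::::-:..:-=+****
*+-=%%%*****++=-::::.::::::::-=-----=+****
*+--%%%####%%%+=----=====----=+*%%%%%%%%%*
*+==%%*%###%%%+-:::::::::::::-=+**********
*+=-**+*##%%**=::::::::::::.::=+**********
*+-.:::-==---=-:::::::::::::::-+**********
*+-.:::::::::-::::::::::::::::-+**********
*+=::::::::::--::::::::::::.::=+**********
```

The far-middle square now clearly holds two stones at (30, 37), and H at (−3, 70) stands free. I'll re-check floor contact here in the open area.

```bash
python3 -m crank '[{"x":0,"y":-0.01,"z":0.024,"turn":0},{"x":0,"y":-0.01,"z":0.027,"turn":0}]' | egrep "pos|force:"|tr '\n' ' '
for i in 1 2 3; do python3 -m crank '[{"x":0,"y":0,"z":0.003,"turn":0}]' | egrep "pos|force:"|tr '\n' ' '; done
python3 -c "
from h import *
prof(Ls=(.11,),ths=(56,62,68,74,80))"
```

```text
tool_pos: [0.4955, -0.2343, 0.1225] force: [0.8, -1.0, -1.6] grasp_force: 60.0 tool_pos: [0.4979, -0.2345, 0.1216] force: [-0.3, 0.0, -0.4] grasp_force: 60.0 tool_pos: [0.4983, -0.2347, 0.119] force: [0.0, 0.3, -1.1] grasp_force: 60.0 tool_pos: [0.498, -0.2348, 0.1158] force: [-0.2, -0.4, -0.5] grasp_force: 60.0 col 308 r0 127 [120, 180, 188, 109, 50, 49, 130, 142, 139, 125, 135, 139, 140, 135, 109, 105, 106, 107, 107, 107, 107, 108, 108, 108, 108, 107, 108, 107, 107, 106, 107, 107, 107, 108, 94, 83, 82, 84, 96, 84, 80, 85, 86, 86, 79, 77, 90, 95, 87, 80, 79, 79, 84, 168, 179, 175, 174, 173, 173, 172, 172, 173, 170]
0.11 56 lip,toplip,reartop,rearbot,bodyend [169.7, 155.9, 131.9, 147.3, 164.8] lipz 0.008
0.11 62 lip,toplip,reartop,rearbot,bodyend [172.0, 159.0, 131.5, 145.7, 166.2] lipz 0.005
0.11 68 lip,toplip,reartop,rearbot,bodyend [174.0, 162.0, 131.3, 144.1, 167.4] lipz 0.002
0.11 74 lip,toplip,reartop,rearbot,bodyend [175.8, 164.8, 131.3, 142.6, 168.3] lipz 0.002
0.11 80 lip,toplip,reartop,rearbot,bodyend [177.2, 167.5, 131.4, 141.0, 169.0] lipz 0.002
```

```bash
for i in 1 2 3 4; do python3 -m crank '[{"x":0,"y":0,"z":0.002,"turn":0}]' | egrep "pos|force:"|tr '\n' ' ';done
```

```text
tool_pos: [0.4976, -0.2349, 0.1136] force: [-0.3, 0.6, -0.7] grasp_force: 60.0 tool_pos: [0.4975, -0.235, 0.1115] force: [0.3, -0.4, -1.0] grasp_force: 60.0 tool_pos: [0.4975, -0.2351, 0.11] force: [-3.3, 0.9, 11.5] grasp_force: 60.0 tool_pos: [0.4977, -0.2353, 0.1099] force: [-6.4, 0.8, 25.0] grasp_force: 60.0
```

The floor is at TCP z ≈ 110 mm now, so the bottle has slid up a bit in the grip. I'll set the cup over the free stone H and watch the force on the way down.

```bash
python3 -m crank '[{"x":0,"y":0,"z":-0.037,"turn":0},{"x":0.05,"y":0.006,"z":-0.037,"turn":0},{"x":0.105,"y":0.012,"z":-0.037,"turn":0},{"x":0.145,"y":0.018,"z":-0.037,"turn":0},{"x":0.151,"y":0.019,"z":-0.035,"turn":0},{"x":0.151,"y":0.019,"z":-0.025,"turn":0},{"x":0.151,"y":0.019,"z":-0.016,"turn":0}]' | egrep "pos|force:"|tr '\n' ' '
python3 -c "
from h import *
w=C-.013*U+.091*V;go(w[0],w[1],.1125,95.1)"
python3 -m crank '[{"x":0,"y":0,"z":0.005,"turn":0},{"x":0,"y":0,"z":0.01,"turn":0}]' | egrep "pos|force:"|tr '\n' ' '
```

```text
tool_pos: [0.5025, -0.0846, 0.1225] force: [-0.2, -0.1, -0.9] grasp_force: 60.0 t 39.275 pos [ 0.5025 -0.0846  0.1225] rot [-180.    0.   95.] d [0.001  0.0009 0.01  ] turn -0.002 q [ 58.  14. -57. 110.  13.  63.   1.] F [-0.2 -0.1 -0.9] w 0.0597 60.0
tool_pos: [0.5029, -0.0839, 0.1157] force: [-13.8, 1.6, 43.3] grasp_force: 60.0
```

```bash
python3 -m crank '[{"x":0,"y":0,"z":-0.007,"turn":0},{"x":-0.012,"y":0,"z":-0.007,"turn":0},{"x":-0.028,"y":-0.003,"z":-0.006,"turn":0},{"x":-0.044,"y":-0.008,"z":-0.004,"turn":0},{"x":-0.06,"y":-0.013,"z":-0.003,"turn":0},{"x":-0.076,"y":-0.018,"z":-0.003,"turn":0},{"x":-0.09,"y":-0.022,"z":-0.003,"turn":0}]' | egrep "time|pos|force:"|tr '\n' ' '
python3 -c "
from h import *
stones(th=100,y0=-.03);stones('side',th=70,y0=-.1)
show('side',.012,-.085,.06,-.08,.128,.005)"
```

```text
time_s: 40.4 tool_pos: [0.4885, -0.176, 0.1164] force: [-0.3, -0.1, -0.3] grasp_force: 60.0 top 5427 x 2 y -13 x[-86,86] y[-30,10]
top 344 x 68 y 78 x[57,78] y[68,87]
top 545 x 51 y 107 x[37,65] y[90,125]
top 728 x 31 y 35 x[9,50] y[21,47]
top 291 x 30 y 88 x[20,39] y[79,97]
top 269 x 27 y 113 x[19,35] y[102,123]
top 127 x -25 y 24 x[-36,-16] y[20,27]
side 843 x 62 y 93 x[41,75] y[67,113]
side 461 x 41 y 46 x[33,48] y[27,61]
side 116 x 41 y -21 x[34,46] y[-28,-15]
side 494 x 30 y 98 x[20,39] y[82,112]
side 281 x 31 y -86 x[25,37] y[-100,-71]
side 656 x 20 y 38 x[10,30] y[16,59]
side 65 x 17 y -19 x[10,23] y[-22,-17]
side 275 x 2 y -12 x[-4,9] y[-28,10]
side 111 x 1 y -65 x[-2,4] y[-76,-54]
side 80 x 1 y -92 x[-2,3] y[-100,-84]
side 668 x -24 y 26 x[-36,-13] y[10,43]
side 356 x -25 y -10 x[-34,-16] y[-23,1]
*+-+%#%%#%+=--:......:-=++===+++=-==-..:::
*=:+%#%%+-:.:--..::::-+********%***+=:..::
+=:*%#%*-:..:-++++++==*********%***+=:..::
*=:*%%*=:...:=####%%%%*********%***+=:....
*=:+*****+-..=###%%%%*********%****+=:..:-
*+-+%####%+::=%##%%*+++***++*******+-:::+%
*+:=%####%*:.:==+%%*+=+*
[... 307 characters left out ...]
*+++++++++++
*+-.:::::::::=--:+***++*++++++++++++++++++
*+-.:::::::::--::+*%*%%********+++***+++++
*+-.:::::::::-:::+%%%%%%***%%**++++***++++
*+=::::::::::-:::+%%%%%****%%***+++***++++
*+=::::::::::--::+%%%%%****%%***+++***++++
*+=::::::::::--::=**************+++***++++
*+-::::::::::=-::=*+***++++*****+++***++++
*+-::::::::::--.:=*+****+++*****+++***++++
*+-::::::::::--.:=*+****+++*****+++***++++
*=:::::::::::--.:-******+++*****+++***++++
*+:::::::::.:--::-******+++++**+++++++++++
*+:::::::::::-=:::====++++++++++++++++++++
*+:::::::::.:-=:...:-+********************
*+:::.......:-=:...:-**********%**********
*+:.:...::::::-::::::-+********%**********
*+::-----------------------=**************
```

H and I both moved with the cup to about (−25, −12) and (−25, 20). I'll leave the second in the near-middle square and drag the one in the cup on to near-right.

```bash
python3 -m crank '[{"x":-0.014,"y":-0.001,"z":0.001,"turn":0},{"x":-0.03,"y":-0.003,"z":0.001,"turn":0},{"x":-0.046,"y":-0.005,"z":0.001,"turn":0},{"x":-0.062,"y":-0.008,"z":0.001,"turn":0},{"x":-0.074,"y":-0.008,"z":0.001,"turn":0},{"x":-0.078,"y":-0.008,"z":0.001,"turn":0},{"x":-0.075,"y":-0.008,"z":-0.03,"turn":0},{"x":-0.06,"y":0.08,"z":-0.06,"turn":0},{"x":-0.06,"y":0.12,"z":-0.06,"turn":0},{"x":-0.06,"y":0.12,"z":-0.06,"turn":0}]' | egrep "time|pos|force:"|tr '\n' ' '
python3 -c "
from h import *
go(.5,-.2,.12,95)
stones(th=100);stones('side',th=70)"
```

```text
time_s: 41.8 tool_pos: [0.6177, -0.2197, 0.1766] force: [0.0, 0.6, -1.8] grasp_force: 60.0 t 41.8 pos [ 0.6177 -0.2197  0.1766] rot [179.8  -0.2  95.4] d [ 0.0305 -0.1155  0.0563] turn 0.007 q [ 54.  29. -50.  86.  22.  75.   7.] F [ 0.   0.6 -1.8] w 0.0595 60.0
top 9020 x 16 y -97 x[-86,86] y[-128,-35]
top 319 x 68 y 78 x[58,77] y[68,87]
top 507 x 51 y 107 x[37,64] y[90,125]
top 706 x 31 y 35 x[9,50] y[21,47]
top 283 x 30 y 88 x[20,39] y[79,97]
top 252 x 27 y 112 x[19,35] y[102,122]
top 632 x -33 y -66 x[-43,-24] y[-85,-49]
side 847 x 62 y 93 x[41,75] y[67,113]
side 452 x 41 y 46 x[33,48] y[29,61]
side 907 x 32 y -93 x[22,42] y[-120,-66]
side 498 x 30 y 98 x[20,39] y[82,112]
side 549 x 20 y 41 x[10,30] y[23,59]
side 92 x 1 y -90 x[-3,3] y[-99,-82]
side 833 x -33 y -61 x[-43,-25] y[-88,-35]
```

H and I now both lie in the near-right square. Where they ended up shows the mouth is almost directly under the TCP, so the bottle is upright and works as a true cup. Next I separate G from D by landing the rim between them, and take G to near-left.

```bash
python3 -m crank '[{"x":0.045,"y":-0.045,"z":0.005,"turn":0},{"x":0.084,"y":-0.083,"z":0.02,"turn":0},{"x":0.086,"y":-0.085,"z":0.04,"turn":0},{"x":0.086,"y":-0.085,"z":0.044,"turn":0},{"x":0.086,"y":-0.085,"z":0.044,"turn":0}]' | egrep "time|pos|force:"|tr '\n' ' '
python3 -c "
from h import *
w=C+.004*U+.031*V;go(w[0],w[1],.115,95.1)"
```

```text
time_s: 42.52 tool_pos: [0.5218, -0.147, 0.1327] force: [1.0, 0.2, -0.2] grasp_force: 60.0 t 42.525 pos [ 0.5218 -0.147   0.1327] rot [180.   0.  95.] d [0.0049 0.0042 0.0177] turn -0.002 q [ 61.  17. -55. 105.  16.  66.   6.] F [ 1.   0.2 -0.2] w 0.0592 60.0
```

```bash
python3 -m crank '[{"x":0.003,"y":0.003,"z":0.006,"turn":0},{"x":0.004,"y":0.004,"z":0.011,"turn":0}]' | egrep "pos|force:"|tr '\n' ' '
python3 -m crank '[{"x":0,"y":0,"z":0.003,"turn":0},{"x":0,"y":0,"z":0.005,"turn":0}]' | egrep "pos|force:"|tr '\n' ' '
```

```text
tool_pos: [0.526, -0.1409, 0.1215] force: [-0.2, 1.3, -0.9] grasp_force: 60.0 tool_pos: [0.5289, -0.1409, 0.1188] force: [3.3, 0.5, 9.4] grasp_force: 60.0
```

```bash
python3 -m crank '[{"x":0,"y":-0.008,"z":-0.001,"turn":0},{"x":0,"y":-0.02,"z":0,"turn":0},{"x":0.006,"y":-0.032,"z":0.002,"turn":0},{"x":0.018,"y":-0.042,"z":0.003,"turn":0},{"x":0.032,"y":-0.048,"z":0.003,"turn":0},{"x":0.042,"y":-0.05,"z":0.003,"turn":0},{"x":0.044,"y":-0.05,"z":0.003,"turn":0},{"x":0.043,"y":-0.05,"z":-0.025,"turn":0},{"x":0.0,"y":-0.05,"z":-0.04,"turn":0},{"x":-0.06,"y":-0.05,"z":-0.04,"turn":0},{"x":-0.12,"y":-0.05,"z":-0.04,"turn":0}]' | egrep "time|pos|force:"|tr '\n' ' '
python3 -c "
from h import *
go(.5,-.2,.12,95)
stones(th=100);stones('side',th=70)"
```

```text
time_s: 44.4 tool_pos: [0.4864, -0.2673, 0.1567] force: [1.3, 0.0, 0.0] grasp_force: 60.0 t 44.4 pos [ 0.4864 -0.2673  0.1567] rot [1.80e+02 1.00e-01 9.51e+01] d [0.0659 0.0195 0.0367] turn 0.002 q [ 71.  17. -52. 102.  14.  68.  20.] F [1.3 0.  0. ] w 0.0595 60.0
top 2303 x 33 y -111 x[-15,86] y[-128,-84]
top 343 x 68 y 78 x[57,78] y[68,87]
top 542 x 51 y 107 x[37,65] y[90,125]
top 353 x 45 y 36 x[36,54] y[25,47]
top 291 x 30 y 88 x[20,39] y[79,97]
top 263 x 27 y 113 x[19,35] y[102,123]
top 290 x -1 y 40 x[-10,8] y[29,50]
top 765 x -42 y -84 x[-69,-16] y[-93,-76]
top 140 x -24 y -123 x[-34,-16] y[-128,-119]
top 424 x -33 y -60 x[-44,-23] y[-72,-49]
top 144 x -45 y -123 x[-56,-37] y[-128,-119]
top 619 x -76 y -113 x[-86,-58] y[-128,-89]
side 849 x 62 y 93 x[41,75] y[67,113]
side 460 x 45 y 47 x[36,52] y[29,62]
side 731 x 32 y -97 x[22,42] y[-119,-71]
side 498 x 30 y 98 x[20,39] y[82,112]
side 539 x -1 y 47 x[-10,7] y[26,65]
side 101 x 1 y -92 x[-4,4] y[-100,-85]
side 994 x -33 y -64 x[-44,-22] y[-90,-35]
```

G is now separate at (−1, 40) and D is safely at (45, 36). I'll cup G squarely.

```bash
python3 -m crank '[{"x":0.05,"y":0.02,"z":0,"turn":0},{"x":0.105,"y":0.04,"z":0,"turn":0},{"x":0.131,"y":0.043,"z":0.005,"turn":0},{"x":0.132,"y":0.043,"z":0.025,"turn":0},{"x":0.132,"y":0.043,"z":0.036,"turn":0}]' | egrep "time|pos|force:"|tr '\n' ' '
python3 -c "
from h import *
w=C-.003*U+.041*V;go(w[0],w[1],.112,95.1)"
python3 -m crank '[{"x":0,"y":0,"z":0.004,"turn":0},{"x":0,"y":0,"z":0.008,"turn":0}]' | egrep "pos|force:"|tr '\n' ' '
```

```text
time_s: 45.12 tool_pos: [0.516, -0.1311, 0.1186] force: [-0.3, -0.0, -1.4] grasp_force: 60.0 t 45.125 pos [ 0.516  -0.1311  0.1186] rot [-179.9   -0.    95. ] d [-0.0015  0.0016  0.0066] turn -0.001 q [ 60.  17. -55. 107.  16.  64.   4.] F [-0.3 -0.  -1.4] w 0.0599 60.0
tool_pos: [0.5171, -0.1309, 0.1122] force: [-0.7, -0.4, -0.8] grasp_force: 60.0
```

```bash
python3 -m crank '[{"x":0.004,"y":-0.008,"z":0.001,"turn":0},{"x":0.012,"y":-0.02,"z":0.001,"turn":0},{"x":0.022,"y":-0.032,"z":0.001,"turn":0},{"x":0.032,"y":-0.042,"z":0.001,"turn":0},{"x":0.04,"y":-0.048,"z":0.001,"turn":0},{"x":0.042,"y":-0.05,"z":0.001,"turn":0},{"x":0.041,"y":-0.049,"z":-0.025,"turn":0},{"x":0.041,"y":-0.02,"z":-0.05,"turn":0},{"x":0.03,"y":0.04,"z":-0.05,"turn":0},{"x":0.01,"y":0.1,"z":-0.05,"turn":0}]' | egrep "time|pos|force:"|tr '\n' ' '
python3 -c "
from h import *
w=C-.033*U-.0415*V;go(w[0],w[1],.125,95.1)
stones(th=100);stones('side',th=70)"
```

```text
time_s: 46.62 tool_pos: [0.6175, -0.1116, 0.163] force: [1.5, 0.5, 1.4] grasp_force: 60.0 t 46.625 pos [ 0.6175 -0.1116  0.163 ] rot [1.799e+02 1.000e-01 9.500e+01] d [-0.0945 -0.1311  0.0379] turn -0.001 q [ 50.  28. -55.  91.  24.  73.  -4.] F [1.5 0.5 1.4] w 0.0602 60.0
top 24866 x 11 y -52 x[-86,86] y[-128,59]
top 374 x 69 y 77 x[58,80] y[65,87]
top 511 x 51 y 107 x[37,64] y[90,125]
top 282 x 30 y 88 x[20,39] y[79,97]
top 254 x 27 y 112 x[19,35] y[102,122]
top 257 x -41 y 77 x[-49,-33] y[66,86]
side 1115 x 65 y 87 x[41,83] y[59,113]
side 824 x 46 y 43 x[33,56] y[21,65]
side 112 x 41 y -21 x[33,46] y[-28,-15]
side 492 x 30 y 98 x[20,39] y[82,112]
side 536 x 32 y -91 x[24,39] y[-116,-66]
side 253 x 1 y -16 x[-6,8] y[-31,0]
side 65 x 1 y -61 x[-2,3] y[-68,-55]
side 1297 x -33 y -50 x[-45,-21] y[-83,-17]
side 477 x -41 y 81 x[-49,-34] y[62,99]
side 142 x -69 y -24 x[-80,-59] y[-28,-20]
```

The near-left square is filled, with G at (−41, 77). Last is the near-middle square: I'll pull one of the near-right pair back with the rim landing between the two.

```bash
python3 -m crank '[{"x":-0.04,"y":-0.045,"z":0,"turn":0},{"x":-0.08,"y":-0.095,"z":0,"turn":0},{"x":-0.094,"y":-0.128,"z":0.01,"turn":0},{"x":-0.0945,"y":-0.131,"z":0.03,"turn":0},{"x":-0.0945,"y":-0.131,"z":0.036,"turn":0},{"x":-0.0945,"y":-0.131,"z":0.036,"turn":0}]' | egrep "time|pos|force:"|tr '\n' ' '
python3 -c "
from h import *
w=C-.033*U-.0415*V;go(w[0],w[1],.12,95.1)"
python3 -m crank '[{"x":0,"y":0,"z":0.005,"turn":0},{"x":0,"y":0,"z":0.008,"turn":0}]' | egrep "pos|force:"|tr '\n' ' '
```

```text
time_s: 47.48 tool_pos: [0.494, -0.2149, 0.1263] force: [-0.3, 0.0, 0.2] grasp_force: 60.0 t 47.475 pos [ 0.494  -0.2149  0.1263] rot [ 1.80e+02 -1.00e-01  9.53e+01] d [-0.0025  0.0011  0.0063] turn 0.003 q [ 71.  18. -57. 105.  17.  65.  13.] F [-0.3  0.   0.2] w 0.0597 60.0
tool_pos: [0.4937, -0.2159, 0.1185] force: [-0.2, 0.1, -1.5] grasp_force: 60.0
```

```bash
python3 -m crank '[{"x":0,"y":0,"z":0.004,"turn":0},{"x":0,"y":0,"z":0.004,"turn":0}]' | egrep "pos|force:"|tr '\n' ' '
python3 -m crank '[{"x":0.008,"y":0,"z":0,"turn":0},{"x":0.02,"y":0,"z":0,"turn":0},{"x":0.034,"y":0,"z":0,"turn":0},{"x":0.046,"y":0,"z":0,"turn":0},{"x":0.05,"y":0,"z":0,"turn":0},{"x":0.049,"y":0,"z":-0.03,"turn":0},{"x":0.055,"y":0.05,"z":-0.06,"turn":0},{"x":0.06,"y":0.105,"z":-0.06,"turn":0},{"x":0.07,"y":0.15,"z":-0.06,"turn":0}]' | egrep "time|pos|force:"|tr '\n' ' '
python3 -c "
from h import *
go(.5,-.2,.12,95)
stones(th=100);stones('side',th=70)"
```

```text
tool_pos: [0.4941, -0.2182, 0.1167] force: [-3.2, -1.0, 11.0] grasp_force: 60.0 time_s: 49.1 tool_pos: [0.6379, -0.1346, 0.174] force: [-0.3, -0.4, -0.2] grasp_force: 60.0 t 49.1 pos [ 0.6379 -0.1346  0.174 ] rot [-180.    0.   95.] d [-0.0532 -0.1431  0.0541] turn -0.001 q [ 50.  31. -55.  86.  26.  76.  -3.] F [-0.3 -0.4 -0.2] w 0.0595 60.0
top 19206 x 11 y -68 x[-86,86] y[-128,26]
top 318 x 68 y 78 x[58,77] y[68,87]
top 490 x 51 y 107 x[38,64] y[90,125]
top 334 x 45 y 36 x[36,53] y[25,46]
top 279 x 30 y 88 x[20,39] y[79,97]
top 243 x 27 y 112 x[20,35] y[102,122]
top 255 x -41 y 77 x[-49,-33] y[66,86]
side 87 x 80 y -23 x[72,86] y[-27,-20]
side 831 x 62 y 93 x[41,75] y[68,113]
side 640 x 45 y 42 x[36,55] y[22,62]
side 121 x 40 y -20 x[30,46] y[-28,-16]
side 496 x 30 y 98 x[20,39] y[82,112]
side 692 x 32 y -90 x[22,40] y[-118,-66]
side 80 x 22 y -19 x[15,29] y[-23,-16]
side 152 x 1 y -23 x[-6,8] y[-32,-17]
side 95 x 1 y -66 x[-2,3] y[-76,-57]
side 70 x 0 y -46 x[-3,2] y[-53,-39]
side 1500 x -32 y -53 x[-46,-21] y[-89,-21]
side 478 x -41 y 81 x[-49,-34] y[62,99]
```

```bash
python3 -c "
from h import *
g=rect('side',.011,-.06,-.005,-.11,.03,.003).max(2)
for r in g: print(''.join(' .:-=+*%#@'[9-min(9,max(0,int(v)-20)//9)] for v in r))
g=rect('top',.011,-.06,-.005,-.11,.03,.003).max(2)
for r in g: print(''.join(' .:-=+*%#@'[9-min(9,max(0,int(v)-20)//9)] for v in r))
"
```

```text
-=+=--------::::::::::-:.      
                .-==-:::::::::::::::::::.      
                  -=-:::::::::::::::::::.      
                 .==-::::::::::::::::::-.      
                .-==-:::::::::::::::::::.      
                  -===------::----------:      
                  -+*******************+-.     
                  =%###########@@@@@@##%+:     
                 .+#@@@@@@@@@@@@@@@@@@@#*-     
                  =#@@@@@@@@@@@@@@@@@@@#*-     
                  -%#@@@@@@@@@@@@@@@@@@#*-     
                  :%#@@@@@@@@@@@@@@@@@#%+-     
                  :*%#######%%%%%%%%%**+=:     
                   ++++=======-----------.     
                   ==---:::::::::::::::::.     
                   ==---:::::::::::::::::.     
                   -=---:::::::::::::::::.     
                   -=---:::::::::::::::--:..   
                   -=---:::::::::::::::--::.   
                     .:=-...............-%****+
                      :=-...............:%%***+
                      .=-...............:*%***+
                      .+:...............:*%****
                     ..*................:*%****
                      .*:.........:..::..+%****
                      -*++=-......++=++: +%%***
                      +###%*.....-#%%#%+ =%****
                      *#%%%*:....+%%%%%*.-%****
                      *#%%%*:...:+%%%%%*::*%***
                      *%%%%+:...:*%%%%%+::*%***
                      %#%%%=....:*%%%%%+::*%***
                      +%**+:.....=+*+*=:.:*%***
                      :*--:......:--:-....*%***
                      :+:................ +%%**
                      .=-.................=%***
                       =-.................-%%**
                       =-.................-*%**
                       +:.................-*%**
```

The top map shows the pair now separated, at (−32, −76) and (−32, −44). The second one straddles the line, so I'll cup it and move it 35 mm.

```bash
python3 -m crank '[{"x":-0.02,"y":-0.055,"z":0,"turn":0},{"x":-0.045,"y":-0.105,"z":0,"turn":0},{"x":-0.062,"y":-0.146,"z":0.015,"turn":0},{"x":-0.063,"y":-0.1495,"z":0.04,"turn":0},{"x":-0.063,"y":-0.1495,"z":0.052,"turn":0},{"x":-0.063,"y":-0.1495,"z":0.054,"turn":0}]' | egrep "time|pos|force:"|tr '\n' ' '
python3 -c "
from h import *
w=C-.033*U-.035*V;go(w[0],w[1],.113,95.1)"
python3 -m crank '[{"x":0,"y":0,"z":0.004,"turn":0},{"x":0,"y":0,"z":0.007,"turn":0}]' | egrep "pos|force:"|tr '\n' ' '
```

```text
time_s: 50.05 tool_pos: [0.4924, -0.2093, 0.1201] force: [0.4, 0.1, -0.9] grasp_force: 60.0 t 50.05 pos [ 0.4924 -0.2093  0.1201] rot [-179.9   -0.    95.1] d [-0.0017  0.0021  0.0071] turn 0.0 q [ 72.  19. -59. 106.  18.  65.  11.] F [ 0.4  0.1 -0.9] w 0.0596 60.0
tool_pos: [0.4937, -0.209, 0.1139] force: [0.4, -0.5, -0.9] grasp_force: 60.0
```

```bash
python3 -m crank '[{"x":0.008,"y":0,"z":0,"turn":0},{"x":0.02,"y":0,"z":0,"turn":0},{"x":0.033,"y":0,"z":0,"turn":0},{"x":0.041,"y":0,"z":0,"turn":0},{"x":0.043,"y":0,"z":0,"turn":0},{"x":0.042,"y":0,"z":-0.03,"turn":0},{"x":0.06,"y":0.05,"z":-0.06,"turn":0.1},{"x":0.09,"y":0.1,"z":-0.06,"turn":0.28},{"x":0.12,"y":0.13,"z":-0.06,"turn":0.46}]' | egrep "time|pos|rot|force:"|tr '\n' ' '
python3 -c "
from h import *
go(.5,-.2,.12,95)
g=rect('top',.011,-.06,-.005,-.11,.03,.003).max(2)
for r in g: print(''.join(' .:-=+*%#@'[9-min(9,max(0,int(v)-20)//9)] for v in r))
stones(th=100,y0=-.02);stones('side',th=70)"
```

```text
time_s: 51.42 tool_pos: [0.6137, -0.0785, 0.1735] tool_rot: [180.0, -0.0, 68.3] force: [-0.3, -0.8, -0.5] grasp_force: 60.0 t 51.425 pos [ 0.6137 -0.0785  0.1735] rot [180.   -0.   68.3] d [-0.155  -0.0606  0.0534] turn -0.467 q [ 47.  26. -54.  91.  22.  74. -32.] F [-0.3 -0.8 -0.5] w 0.0596 60.0
    :......:*%****+++++++++====================
    ........+%****+++++++++====================
    ::......+%%***+++++++++===============-====
    ::::::..-%%****++++++++====================
     ::.:...:%%**+*++++++++====================
     ::...::-******+++++++++===================
     ::..:=++*%****++++++++===========-========
     :...=*%%%%****+++++++++===================
     :...=%%%%%****+++++++++===================
     ....=%%%%%*****+++++++++==================
     :...=#%%%%*****+++++++++==================
      :..=#%%%%%****++++++++===================
      ...-****%%****+++++++++==================
      ...:-===+%****+++++++++==================
      .....:::=%***++++++++++==========--======
       .......=%%***+++++++++==================
       .......-*%***++++++++++=================
      ........-*%****+++++++===================
      ::......:%%****+++++++++=================
top 13702 x 28 y 37 x[-86,86] y[-20,128]
top 259 x -41 y 77 x[-49,-33] y[66,86]
side 2235 x 52 y 90 x[18,85] y[59,113]
side 847 x 46 y 44 x[35,56] y[21,66]
side 227 x 33 y -20 x[13,47] y[-27,-15]
side 448 x 32 y -94 x[26,39] y[-116,-71]
side 272 x 1 y -15 x[-7,9] y[-29,4]
side 102 x -1 y 25 x[-5,2] y[15,33]
side 1056 x -33 y -3 x[-45,-20] y[-27,20]
side 482 x -33 y -64 x[-42,-25] y[-81,-48]
side 471 x -41 y 81 x[-49,-34] y[63,99]
```

All six squares now hold a stone. To lay the bottle down I first tip it back: turn the mouth towards −x, lean the back of the lip against the inside of the far wall at the empty middle and move outwards with a light grip.

```bash
python3 -c "
from h import *
w=C+.052*U-.02*V;go(w[0],w[1],.1185,5.1)"
```

```text
t 51.575 pos [ 0.6127 -0.0745  0.1734] rot [-1.80e+02 -1.00e-01  6.91e+01] d [-0.1188  0.0082  0.0547] turn 1.117 q [ 47.  26. -54.  92.  21.  74. -32.] F [-0.4  0.4 -1.4] w 0.0595 60.0
```

```bash
python3 -m crank '[{"x":-0.04,"y":0.002,"z":0,"turn":0.18},{"x":-0.08,"y":0.005,"z":0,"turn":0.36},{"x":-0.115,"y":0.008,"z":0,"turn":0.54},{"x":-0.119,"y":0.008,"z":0,"turn":0.72},{"x":-0.119,"y":0.008,"z":0.015,"turn":0.9},{"x":-0.119,"y":0.008,"z":0.035,"turn":1.08},{"x":-0.119,"y":0.008,"z":0.05,"turn":1.117},{"x":-0.119,"y":0.008,"z":0.053,"turn":1.117}]'| egrep "time|pos|rot|force:"|tr '\n' ' '
python3 -c "
from h import *
w=C+.052*U-.02*V;go(w[0],w[1],.1185,5.1)"
```

```text
time_s: 52.58 tool_pos: [0.5742, -0.1938, 0.1193] tool_rot: [-180.0, 0.2, 4.7] force: [-0.0, 0.1, -0.7] grasp_force: 60.0 t 52.575 pos [ 0.5742 -0.1938  0.1193] rot [-180.     0.2    4.7] d [ 0.0042 -0.0052  0.0008] turn -0.007 q [ 49.  23. -41.  97.  16.  66. -81.] F [-0.   0.1 -0.7] w 0.0595 60.0
```

```bash
python3 -m crank '[{"x":0,"y":0,"z":0,"turn":0},{"x":0.012,"y":0,"z":0,"turn":0},{"x":0.024,"y":0,"z":-0.003,"turn":0},{"x":0.036,"y":0,"z":-0.004,"turn":0},{"x":0.05,"y":0,"z":-0.005,"turn":0},{"x":0.064,"y":0,"z":-0.004,"turn":0},{"x":0.074,"y":0,"z":-0.003,"turn":0},{"x":0.084,"y":0,"z":0,"turn":0}]' 0.05 4 | egrep "time|pos|rot|force:"|tr '\n' ' '
python3 -m crank '[{"x":0,"y":0,"z":0,"turn":0},{"x":0,"y":0,"z":0,"turn":0},{"x":0.0,"y":0,"z":-0.03,"turn":0}]' 0.05 50| egrep "time|pos|rot|force:"|tr '\n' ' '
python3 -c "
from h import *
a=np.radians(-3.1);m=np.array([.5468,.1513]);u=np.array([np.cos(a),np.sin(a)])
w=m+.06*u;go(w[0],w[1],.12,-3.1)
im=imaging.read_camera('side').max(2)
g=im[100:190,230:310]
for i,r in enumerate(g[::2]): print(100+2*i,''.join(' .:-=+*%#@'[9-min(9,max(0,int(v)-50)//16)] for v in r))
"
```

```text
time_s: 53.58 tool_pos: [0.6604, -0.1851, 0.1203] tool_rot: [-180.0, 0.0, 4.8] force: [-0.0, 0.5, -0.3] grasp_force: 4.0 time_s: 53.95 tool_pos: [0.6577, -0.1853, 0.1481] tool_rot: [-179.9, 0.3, 4.7] force: [-0.3, -0.2, -1.1] grasp_force: 50.0 t 53.95 pos [ 0.6577 -0.1853  0.1481] rot [-179.9    0.3    4.7] d [-0.0232 -0.3364  0.0288] turn 0.137 q [ 41.  31. -39.  83.  20.  73. -85.] F [-0.3 -0.2 -1.1] w 0.0596 50.0
100 +++++++++++*@@@@@@@@@@@@@@@@@@@@@@@@@%******************************************
102 +++++++*+++*@@@@@@@@@@@@@@@@@@@@@@@@@*+*****************************************
104 ++++++**++++++++%@@@@@@@@@@@@@@@@@@@@@@@@@**************************************
106 ++++++++++++++++*@@@@@@@@@@@@@@@@@@@@@@@@@%*************************************
108 +*++++++++++++++*@@@@@@@@@@@@@@@@@@@@@@@@@%+************************************
110 **+++++++++++++++@@@@@@@@@@@@@@@@@@@@@@@@@%*************************************
112 +++++++++*+++++++@@@@@@@@@@@@@@@@@@@@@@@@@%*************************************
114 ++*+++*++++++++++#@@@@@@@@@@@@@@@@@@@@@@@@%*************************************

[... 2444 characters left out ...]
###%%#%%@#%%%%%@@@@@
174 .........::....+##%%%%%%%%%##%%%%%%%%%%%%%####%%%%%%%%%#%%%%%%%%%%%%@#%%##%#@@@@
176 ..........::..=%#%%%%%%%%%%%%%%%%%%%%%%%%#####%%%%%%%%#%-...........+-.:::::..::
178 ....:.........+%#%%%%%%%%%%%%%%%%%%%%%%%%=+%###########@*=========+*+======+****
180 .............+%%%%%%%%%%%%%%%%%%%%%%%%%%*=+%#%%%%%%%###%-..::::::.:+-:.::.=#@@@@
182 ...........:.....=%%%%%%%%%%%%%%%%%%%%#%-=%#%%%%%%%%-::..::::::::::+-.:::.+@@@@@
184 ....::::....:::..+%%%%%%%%%%%%%%%%%%%%--=*%-......:+*%%*-.:::::::::*=::::::-::::
186 ..........::....+#######%############%-:-*=:......=#@@@@-.:::::::::=-:::::::::::
188 ...:............::::::::::::::::::::::::+%-.......+@@@@@-:::::::::=+-:::::::::::
```

The bottle is now leaning at about 47°. I'll carry it over the mat and lay it down with a light grip, moving back while lowering so the lip stays put.

```bash
python3 -m crank '[{"x":-0.01,"y":-0.03,"z":0,"turn":0.02},{"x":-0.025,"y":-0.085,"z":0,"turn":0.05},{"x":-0.04,"y":-0.14,"z":0,"turn":0.08},{"x":-0.06,"y":-0.195,"z":0,"turn":0.1},{"x":-0.078,"y":-0.25,"z":0,"turn":0.12},{"x":-0.092,"y":-0.3,"z":0,"turn":0.137},{"x":-0.103,"y":-0.335,"z":0.005,"turn":0.137},{"x":-0.1055,"y":-0.348,"z":0.018,"turn":0.137},{"x":-0.1055,"y":-0.348,"z":0.03,"turn":0.137},{"x":-0.1055,"y":-0.348,"z":0.033,"turn":0.137}]' | egrep "time|pos|rot|force:"|tr '\n' ' '
python3 -c "
from h import *
a=np.radians(-3.1);m=np.array([.5468,.1513]);u=np.array([np.cos(a),np.sin(a)])
w=m-.023*u;go(w[0],w[1],.10,-3.1)"
```

```text
time_s: 55.25 tool_pos: [0.5258, 0.1503, 0.1159] tool_rot: [179.9, 0.1, -3.3] force: [0.6, -1.0, -0.3] grasp_force: 50.0 t 55.25 pos [0.5258 0.1503 0.1159] rot [ 1.799e+02  1.000e-01 -3.300e+00] d [-0.0021 -0.0021  0.0159] turn -0.003 q [  23.   18.  -48.  105.   15.   64. -123.] F [ 0.6 -1.  -0.3] w 0.0596 50.0
```

```bash
python3 -m crank '[{"x":0,"y":-0.002,"z":0.004,"turn":0},{"x":0,"y":-0.002,"z":0.01,"turn":0},{"x":0,"y":-0.002,"z":0.016,"turn":0},{"x":0.006,"y":-0.002,"z":0.02,"turn":0},{"x":0.014,"y":-0.002,"z":0.026,"turn":0},{"x":0.024,"y":-0.002,"z":0.034,"turn":0},{"x":0.033,"y":-0.002,"z":0.043,"turn":0},{"x":0.041,"y":-0.002,"z":0.052,"turn":0},{"x":0.047,"y":-0.002,"z":0.063,"turn":0},{"x":0.052,"y":-0.002,"z":0.074,"turn":0},{"x":0.055,"y":-0.002,"z":0.082,"turn":0},{"x":0.055,"y":-0.002,"z":0.083,"turn":0}]' 0.05 4 | egrep "time|pos|rot|force:"|tr '\n' ' '
python3 -c "
from h import *
go(.58,.15,.033,-3.1)
im=imaging.read_camera('side').max(2)
g=im[185:270,205:325]
for i,r in enumerate(g[::2]): print(185+2*i,''.join(' .:-=+*%#@'[9-min(9,max(0,int(v)-50)//16)] for v in r))
"
```

```text
time_s: 56.75 tool_pos: [0.5811, 0.1519, 0.0342] tool_rot: [-180.0, -0.0, -3.1] force: [0.5, 0.7, 2.1] grasp_force: 4.0 t 56.75 pos [0.5811 0.1519 0.0342] rot [-180.    -0.    -3.1] d [-0.001   0.002   0.0012] turn 0.0 q [  18.   30.  -43.  101.   23.   58. -127.] F [0.5 0.7 2.1] w 0.0599 4.0
185 =.     .........................:%@@@@@@@@@@@@@@@@@@@@@@@@@@@@@@@@@@@@@@@@@%#@@@@-..........+-.......................=--
187 . ..... ... ................... -#@@@@@@@@@@@@@@@@@@@@@@@@@@@@@@@@@@@@@@@@@@@@@@@-.........-=:.......................=-:
189  ......     .....................*@@@@@@@@@@@@@@@@@@@@@@@@@@@@@@@@@@@@@@@@@@@@@@@=--++=---=*+==-:......--............---
191   ..     .............................*@@@@@@@@@@@@@@@@@@@@@@@@@@@@@@@@@@@@-    ...:.......+-.:::::::=#@@@@-.::::::..=*=
193 ..................................... +@@@@@@@@@@@@@@@@@@@@@@@@@@@@@@@@@@@@=. =#@@@@%:.....+-........*@@@@@:.........+#+
195 .................. ...................=@@@@@@@@@@@@@@@@@@@@@@@@@@@@@@@@@@@@@@#%@@@@@@-.....+-........*@@@@=..........+#+
197 ..................................... =@@@@@@@@@@@@@
[... 3868 characters left out ...]
..... ...........................  ........... ......  ....   .  ..........
261 ................................ ........    ........ .....    ................ ........ ................    .   .    ..
263 ........................  .       .....    .....  ...  ............ ...   ...   .........  ....    ..... ...     ...   .
265   .................. .    .. ......   ........ ........  ...........  ...  ...............    ..    ..... ..............
267 .......................    .  ....... ............... ....   ....... ...... . .......        .... .......    ...       .
269 ..............    .   .......    .......   .....    ................ ....    .......  ....  ........    ...  ...........
```

The map shows the bottle lying nearly level on the mat. I'll open the gripper and rise.

```bash
python3 -m crank '[{"x":0,"y":0,"z":0,"turn":0},{"x":0,"y":0,"z":0,"turn":0},{"x":0,"y":0,"z":0,"turn":0},{"x":0,"y":0,"z":-0.02,"turn":0},{"x":0,"y":0,"z":-0.06,"turn":0},{"x":0,"y":0,"z":-0.11,"turn":0},{"x":-0.05,"y":-0.06,"z":-0.14,"turn":0},{"x":-0.09,"y":-0.12,"z":-0.14,"turn":0},{"x":-0.1,"y":-0.18,"z":-0.14,"turn":0},{"x":-0.1,"y":-0.18,"z":-0.14,"turn":0}]' 0.087 | egrep "time|pos|rot|force:|width"|tr '\n' ' '
python3 -c "
from h import *
stones(th=100)
im=imaging.read_camera('top')[:,:,::-1]
hsv=cv2.cvtColor(im,cv2.COLOR_BGR2HSV);g=im.max(2);m=cv2.inRange(hsv,(5,70,60),(25,255,255))
for i in range(162,250,2): print(i,''.join('o' if m[i,j] else ' .:-=+*%#@'[9-min(9,max(0,int(g[i,j])-50)//16)] for j in range(222,285)))
"
```

```text
time_s: 58.05 tool_pos: [0.4883, 0.3418, 0.177] tool_rot: [-179.8, -0.1, -2.8] force: [0.3, -0.2, -0.8] grip_width: 0.0871 grasp_force: 0.0 top 322 x 68 y 78 x[58,77] y[68,87]
top 521 x 51 y 107 x[37,64] y[90,125]
top 344 x 45 y 36 x[36,54] y[25,47]
top 284 x 30 y 88 x[20,39] y[79,97]
top 237 x 32 y -94 x[24,38] y[-104,-85]
top 260 x 27 y 113 x[19,35] y[102,123]
top 293 x -33 y -5 x[-44,-24] y[-14,3]
top 320 x -33 y -77 x[-43,-24] y[-87,-69]
top 258 x -41 y 77 x[-49,-33] y[66,86]
162 :::::::::::::-::::::::----:::---::-----::-:::--::::-::::::::::-
164 ::::::::::::::::::::::-::--:::---::::-::---::-:::::::::::::::::
166 :::::::::::::----:-----------:---:::----::-:::::::::::-:-::::::
168 :::::::::::::ooooooooooooooooooooooooooooooooooo=::-:-:::----::
170 ::::::::::::-ooooooooooooooooooooooooooooooooooo%:::::--::----:
172 ::::::::::::-ooooooooooooooooooooooooooooooooooo=-::::::-::::::
174 ::::::::::::=ooooooooooooooooooooooooooooooooooo-::-:-:--::-:::
176 ::::::::::::=ooooo=--=o==ooooooooooooooooooooooo:::---:::::-:::
178 :::::::-::::ooooo-=+++==++==+=========oooooooooo::::::--:--::::
180
[... 1676 characters left out ...]
oo=:::--::::::-:::::
230 %%%%%%%%%oooooooooooooooooooooooooooooooooooo::::::::::::::::::
232 %%%%%%%%%oooooooooooooooooooooooooooooooooooo:::::::::::::-::::
234 %%%%%%%%%oooooooooooooooooooooooooooooooooooo:-::--::::::-:-:::
236 %%%%%%%*%oooooooooooooooooooooooooooooooooooo:::::::::::-::--::
238 %%%%%%%%ooooooooooooooooooooooooooooooooooooo-=::::::::::::----
240 %%%%%%%%oooooooooooooooooooooooooooooooooooo#%%%=:::::::--:::--
242 ==%%%%%%oooooooooooooooooooooooooooooooooooo#%%%%%%=:::::-:::::
244 *::::=%%%%%%%%%%%%%%%%oo%ooooooooooooooooooo%%%%%%%%%==::::--::
246 @@#-::::::=%%%%%%%%%%%%%%%%%%%%%%%%%%%%%%%%%%%%%%%%%%%%%==:::-:
248 @@@@@=-:::::==%%%%%%%%%%%%%%%%%%%%%%%%%%%%%%%%%%%%%%%%%%%%%==--
```

```bash
python3 -c "
from cell import env
print(env.sign_off())"
```

```text
the job is handed in; nothing more can be done
None
```

I handed the job in at about 58 s: all ten stones are in the tray in one layer with a stone in every square, but unevenly, because about nine poured out together into the far-left corner and I moved four of them to the empty squares with the bottle's rim. Five stones remain in the far-left square and one in each of the others, and the one in far-middle is only about 6 mm inside its line. The gripper touched no stone, the rim pressed on stones or tray with up to about 45 N, the empty bottle lies lengthwise on its mat, and I did not go near the lid, lens or tin.

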